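# Load the tin carrier from the pantry chest

## Robot

A 7-joint arm with a two-finger parallel gripper is mounted at the origin on the work surface. World frame = base frame: x ahead of the robot, y to its left, z up, the work surface at z = 0. Lengths are in mm, angles in rad, forces in N, time in s.
With the tool pointing down it reaches from about 400 to 850 mm from the base axis. Payload 4.5 kg.
Tool frame: the origin (TCP) lies at the very end of the fingers, on their centre line; the grasp point (between the pads) lies 19 mm behind it (bot.grip_point_offset is the distance from the TCP to the grasp point, in mm); z points along the fingers, y is the line along which they close (so a half turn about z gives the same grasp; the last joint's range is limited). The gripper opens to 85 mm and grips with 20 to 120 N. Pads are 22 mm wide; open, the fingers measure 114 mm over their backs; the gripper's body (76 mm by 85 mm) begins 54 mm behind the grasp point. The pads swing forward as they close: fully open they stand 13 mm farther back than shut.
Start: joints at [1.274, 0.689, -0.195, 1.565, 0.157, 0.902, -0.215], TCP at [203.03, -591.129, 231.317] pointing down, gripper open.
Joint ranges: [-3.01, 3.01], [-0.46, 2.08], [-1.47, 1.51], [0.13, 2.56], [-1, 4.14], [0.04, 2.09], [-2.66, 2.66]. Speed limits (rad/s): [2.57, 2.57, 3.14, 3.14, 3.14, 3.14, 3.14].

## Interface

Orientations are given as a 3x3 rotation matrix whose columns are the frame's x, y, z axes.
In Python, from bench import bot gives the robot as it stands.
- The arm moves only by the tool step_arm, never from a script. Its argument "rows" is a list of rows, each an object of numbers: "x", "y", "z": the shift along the tool's x, y, z in m; "ax", "ay", "az": the turn, a rotation vector about the tool's x, y, z in degrees; "gripper": the closure, from -1 (fully open) to 1 (shut). In form: [{"x": .., "y": .., "z": .., "ax": .., "ay": .., "az": .., "gripper": ..}, ...]. A call has 1 to 20 rows; each row is the pose to reach, as a shift and turn from the pose commanded when the call began, along the tool's axes at that moment; what a row does not reach only later rows make up. A row lasts 1/12 s, in which the tool goes at most 41.7 mm and 7.16 degrees, less where a joint would pass 70% of its speed; a pose out of reach is approached as far as the arm can. A call with a gripper value outside its range is refused whole. The fingers move at their own pace and stop on an object; "grip_force" is the grip in N (left out, the last holds). Time passes only in rows, so rows that repeat a pose let the fingers close. It gives the time, the measured TCP pose, the force, the opening and the grip force at its end, in the units of the state.
- bot.sense(): the state, without advancing time (a new reading comes with each control period).
- bot.capture(name): name is "scene" or "top" or "wrist"; returns the picture (420x560x3 uint8, red, green, blue); there is no depth.
- bot.calibration(name): a dict with "K" (3x3 intrinsics, pixels), "rvec" (rotation vector, rad) and "tvec" (3), from world to camera coordinates, as OpenCV has them; the wrist camera has in their place "hand_eye" (4x4, takes a point from camera to tool coordinates, whose origin is the TCP and whose axes are the flange's). Camera axes: x right, y down, z forward; pixel columns grow to the right and rows downward; lengths in mm; the calibration is good to about 2 mm. The wrist camera is an equidistant fisheye: a pixel r from the principal point sees the ray r / f radians off the axis. A picture is of the moment at which its call begins: read the wrist's pose just before it. calibration takes no time and is no camera call.
- bot.hand_in(): hands the job in; it is judged then, once.
The state is a dict: "time": time; "q": joint angles; "joint_vel": joint speeds; "effort": joint torques, N m; "position": TCP position; "tool_rot": TCP orientation; "ft_force": force on the tool from outside, world axes, zero at the start; "ft_torque": the same for the moment, N m; "grip_width": finger opening in mm; "finger_force": force on a finger pad.
Only numpy, scipy, OpenCV 4.12 (cv2) and the standard library are available. Lean on these libraries where they do the work, as an engineer would, in place of code of your own. Each camera call takes 0.05 s, during which the arm holds its last target. There are 200 camera calls.

## Task

Pack the wooden carrier: slide the chest's glazed door that covers the green-lidded tins past the other door, and stand every green-lidded tin, with the one left out on the worktop if there is one, upright on the carrier's floor. Then swing the carrier's keeper bar fully shut so that it clicks behind its catch. Leave both chest doors fully shut, and do not disturb the blue-lidded tins, the mug or the green glass jar.

Things in the scene. Friction and masses are not known exactly. Their poses are not given: they have to be found in the camera images.
- chest: white pantry chest, fixed, 232 mm deep (x), 364 mm long (y), walls 8 mm thick and 90 mm high; origin: centre of its underside, x away from the robot, y to the left. An 8 mm divider at y = 0 makes a left (+y) and a right (-y) compartment under two glazed bypass doors that lie flat on top of the walls. A coloured tray in each has its floor 16 mm above the worktop.
- left_door (a joint): travel (m) of the left (+y) glazed door: 0 fully shut over the left compartment, grows as it slides towards -y beneath the right door, 0.165 fully open (end stop). Stiffness: about 1.2 N of friction plus drag; stays where left.
- right_door (a joint): travel (m) of the right (-y) glazed door: 0 fully shut over the right compartment, grows as it slides towards +y over the left door, 0.165 fully open (end stop). Same friction; stays where left.
- left_door_grip (a point): centre of the left door's steel grip bar: 80 mm long along the chest's x, 12 mm thick along y, 24 mm high, top 150 mm above the worktop. It stands 11 mm in from the door's outer (+y) edge, so it stays accessible when the door is open (then 6 mm left of the chest's middle). Door panel 186 mm long, its top 99 mm above the worktop (right door's 110 mm).
- right_door_grip (a point): the same on the right door, 11 mm in from its outer (-y) edge.
- green_mat: shallow green plastic tray fixed on the floor of one chest compartment, left or right: 144 mm (x) by 134 mm (y), floor 8 mm, rim 28 mm high and 4 mm thick; a rib 14 mm wide, 28 mm high along y splits it into two lanes. Origin: centre of its underside. Green-lidded tins stand in it, up to two in each lane (tins 66 mm apart, lanes 82 mm apart).
- blue_mat: the same in blue in the other compartment, under two blue-lidded tins that stay where they are.
- blue1_mid (a point): centre of a blue-lidded tin, same size as the green ones, in the blue tray; not part of the job.
- blue2_mid (a point): the second blue-lidded tin; not part of the job.
- carrier_floor (a point): wooden carrier, fixed: an open tray 170 mm (x) by 216 mm (y) outside, walls 6 mm thick and 34 mm high, inner floor 158 x 204 mm. This point is the centre of the inner floor, 6 mm above the worktop; x and y along the tray's sides, z up. Holds up to six tins standing in two rows.
- keeper_hinge (a point): point on the keeper bar's vertical hinge axis, at the bar's height (95 mm above the worktop), above the tray's +y end, 132 mm from its centre. The hinge post is 10 mm in radius.
- keeper (a joint): angle (rad) of the keeper, a level steel bar 14 mm thick, 272 mm long, 10 mm above standing tins. 0 = shut along the tray's middle, from hinge towards -y, against a stop. Grows as it swings to +x (anticlockwise from above; 1.57 = along +x; limit 1.9). Stays where left. In the last 0.08 rad it rides over a sprung brass ball 264 mm from the hinge (4 to 6 N at the knob), which then holds it.
- keeper_knob (a point): centre of the graspable part of the red upright knob on the keeper bar, 170 mm from the hinge: 14 mm diameter, from 102 to 140 mm above the worktop; this point is 127 mm above the worktop.
- mug: blue ceramic mug, 76 mm across, 85 mm high, origin at the centre of its underside; not part of the job.
- green_bottle: green glass storage jar, 64 mm across, 150 mm tall, origin at the centre of its underside; not part of the job.
- tin1_mid (a point): round metal tin, 46 mm diameter, 72 mm tall, white body with a green lid and a green band, about 140 g, most of it in a thick base so that it stands firmly; this point is its centre, half-way up (z axis along the tin, up). Starts standing in the chest in the green tray; may be absent.
- tin2_mid (a point): round metal tin, 46 mm diameter, 72 mm tall, white body with a green lid and a green band, about 140 g, most of it in a thick base so that it stands firmly; this point is its centre, half-way up (z axis along the tin, up). Starts standing in the chest in the green tray; may be absent.
- tin3_mid (a point): round metal tin, 46 mm diameter, 72 mm tall, white body with a green lid and a green band, about 140 g, most of it in a thick base so that it stands firmly; this point is its centre, half-way up (z axis along the tin, up). Starts standing in the chest in the green tray; may be absent.
- tin4_mid (a point): round metal tin, 46 mm diameter, 72 mm tall, white body with a green lid and a green band, about 140 g, most of it in a thick base so that it stands firmly; this point is its centre, half-way up (z axis along the tin, up). Starts standing in the chest in the green tray; may be absent.
- tin5_mid (a point): round metal tin, 46 mm diameter, 72 mm tall, white body with a green lid and a green band, about 140 g, most of it in a thick base so that it stands firmly; this point is its centre, half-way up (z axis along the tin, up). Starts standing on the worktop, between the chest and the carrier; may be absent.

How it is judged (in metres and radians):
On the way, in this order (a step that is already met when the one before it is completed fails the run):
1. one chest door is slid open past the other (more than 120 mm) (value of joint any of left_door, right_door above 0.12 m), for 0.1 s.
2. every green-lidded tin stands upright on the carrier's floor, keeper bar still open (x of tin1_mid in the frame of carrier_floor between -0.064 and 0.064 m and y of tin1_mid in the frame of carrier_floor between -0.087 and 0.087 m and z of tin1_mid in the frame of carrier_floor between 0.028 and 0.044 m and angle between each of tin1_mid, tin2_mid, tin3_mid, tin4_mid, tin5_mid's own z axis and vertical below 0.15 rad and x of tin2_mid in the frame of carrier_floor between -0.064 and 0.064 m and y of tin2_mid in the frame of carrier_floor between -0.087 and 0.087 m and z of tin2_mid in the frame of carrier_floor between 0.028 and 0.044 m and x of tin3_mid in the frame of carrier_floor between -0.064 and 0.064 m and y of tin3_mid in the frame of carrier_floor between -0.087 and 0.087 m and z of tin3_mid in the frame of carrier_floor between 0.028 and 0.044 m and x of tin4_mid in the frame of carrier_floor between -0.064 and 0.064 m and y of tin4_mid in the frame of carrier_floor between -0.087 and 0.087 m and z of tin4_mid in the frame of carrier_floor between 0.028 and 0.044 m and x of tin5_mid in the frame of carrier_floor between -0.064 and 0.064 m and y of tin5_mid in the frame of carrier_floor between -0.087 and 0.087 m and z of tin5_mid in the frame of carrier_floor between 0.028 and 0.044 m and value of joint keeper above 0.3 rad), for 0.2 s.
3. the keeper bar is shut behind its catch (value of joint keeper below 0.03 rad), for 0.2 s.
At the end, for the whole second after the job is handed in: Every green-lidded tin present stands at rest on the carrier's floor within its walls, tilted less than 0.15 rad; the keeper bar is within 0.03 rad of shut; both chest doors are within 12 mm of fully shut (x of tin1_mid in the frame of carrier_floor between -0.064 and 0.064 m and y of tin1_mid in the frame of carrier_floor between -0.087 and 0.087 m and z of tin1_mid in the frame of carrier_floor between 0.028 and 0.044 m and angle between each of tin1_mid, tin2_mid, tin3_mid, tin4_mid, tin5_mid's own z axis and vertical below 0.15 rad and x of tin2_mid in the frame of carrier_floor between -0.064 and 0.064 m and y of tin2_mid in the frame of carrier_floor between -0.087 and 0.087 m and z of tin2_mid in the frame of carrier_floor between 0.028 and 0.044 m and x of tin3_mid in the frame of carrier_floor between -0.064 and 0.064 m and y of tin3_mid in the frame of carrier_floor between -0.087 and 0.087 m and z of tin3_mid in the frame of carrier_floor between 0.028 and 0.044 m and x of tin4_mid in the frame of carrier_floor between -0.064 and 0.064 m and y of tin4_mid in the frame of carrier_floor between -0.087 and 0.087 m and z of tin4_mid in the frame of carrier_floor between 0.028 and 0.044 m and x of tin5_mid in the frame of carrier_floor between -0.064 and 0.064 m and y of tin5_mid in the frame of carrier_floor between -0.087 and 0.087 m and z of tin5_mid in the frame of carrier_floor between 0.028 and 0.044 m and linear speed of each of tin1, tin2, tin3, tin4, tin5 below 0.02 m/s and value of joint keeper below 0.03 rad and value of joint each of left_door, right_door below 0.012 m); the robot touches nothing.
It fails at once if a blue-lidded tin is moved more than 40 mm from where it stood (distance of blue1_mid from where it was at the start of the episode above 0.04 m).
It fails at once if a blue-lidded tin is moved more than 40 mm from where it stood (distance of blue2_mid from where it was at the start of the episode above 0.04 m).
It fails at once if the mug is moved more than 40 mm from where it stood (distance of mug from where it was at the start of the episode above 0.04 m).
It fails at once if the green glass jar is moved more than 40 mm from where it stood (distance of green_bottle from where it was at the start of the episode above 0.04 m).
Of tin1, tin2, tin3, tin4, tin5 only 3 to 5 are there at a start; the rules pass over those that are not, and their reading is None.
At some moment in a run one of tin1, tin2, tin3, tin4, tin5 may be knocked a few centimetres aside while the robot is not near it.
It also fails if it takes over 210 s, if anything falls off the work surface, if the arm or the gripper's body presses on something with over 40 N, if the wrist force passes 120 N, or if a joint passes its speed limit or range.

## Working session

There is one attempt and no reset: what is moved stays moved. The work goes in short steps, Python scripts to look and compute and a tool call to move; the robot and the scene stay as the last step left them, time stands still between calls to the robot, and variables do not carry over. Pictures are saved under pics/ and viewed, at most 14 in all, crops included, and the job is handed in when it is done.

Besides the shell and the picture viewer there is one more tool, called after "Request:" in YAML: its name, and indented under it one key for each argument. step_arm: Moves the arm, as the interface text tells. Its arguments: {"type":"object","properties":{"rows":{"type":"array"},"grip_force":{"type":"number"}},"required":["rows"]}

```bash
ls; mkdir -p pics; python3 - <<'E'
from bench import bot
import cv2,numpy as np
for n in ["scene","top"]:
    im=bot.capture(n); cv2.imwrite(f"pics/{n}0.png",im[:,:,::-1])
    c=bot.calibration(n); R,_=cv2.Rodrigues(np.array(c["rvec"],float)); print(n,np.round(c["K"],1).tolist(),(-R.T@np.array(c["tvec"]).ravel()).round(0))
print(bot.calibration("wrist"))
s=bot.sense();print(s)
E
```

```text
pics
scene [[435.7, 0.0, 282.8], [0.0, 435.7, 212.6], [0.0, 0.0, 1.0]] [1163. -371. 1032.]
top [[435.0, 0.0, 282.5], [0.0, 435.0, 215.0], [0.0, 0.0, 1.0]] [ 276.  -17. 1493.]
{'K': array([[325.1922621 ,   0.        , 281.07251195],
       [  0.        , 325.1922621 , 217.85041747],
       [  0.        ,   0.        ,   1.        ]]), 'hand_eye': array([[ 3.89629341e-04, -9.53544456e-01, -3.01252086e-01,
         7.81332524e+01],
       [ 9.99999793e-01,  2.17548988e-04,  6.04764707e-04,
        -5.43785238e-01],
       [-5.11132947e-04, -3.01252259e-01,  9.53544343e-01,
        -1.42237460e+02],
       [ 0.00000000e+00,  0.00000000e+00,  0.00000000e+00,
         1.00000000e+00]])}
{'time': 0.1, 'q': array([ 1.27379568,  0.68988387, -0.19450409,  1.566223  ,  0.15729271,
        0.90248808, -0.21508511]), 'joint_vel': array([-2.58431207e-04, -3.69819029e-03, -5.59043237e-05, -3.46455360e-03,
        1.18161516e-04, -1.18150606e-03, -5.81012522e-04]), 'effort': array([-3.78466939e-03, -5.40595973e+01, -1.27152286e+00, -1.58985865e+01,
        9.32873780e-03,  4.38323463e-03,  3.69757959e-05]), 'position': array([ 202.76817734, -590.59397883,  230.57850409]), 'tool_rot': array([[ 9.45759092e-01,  3.24868179e-01, -6.37826904e-04],
       [ 3.24868782e-01, -9.45757938e-01,  1.48233825e-03],
       [-1.21665330e-04, -1.60914493e-03, -9.99998698e-01]]), 'ft_force': array([ 0.31455062,  1.51368733, -0.20021712]), 'ft_torque': array([-0.00119281, -0.00386763,  0.03434451]), 'finger_force': 0.0, 'grip_width': 85.26174796464542}
```

View pics/scene0.png

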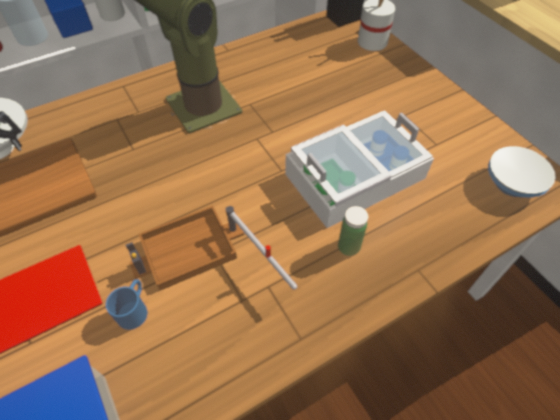

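View pics/top0.png

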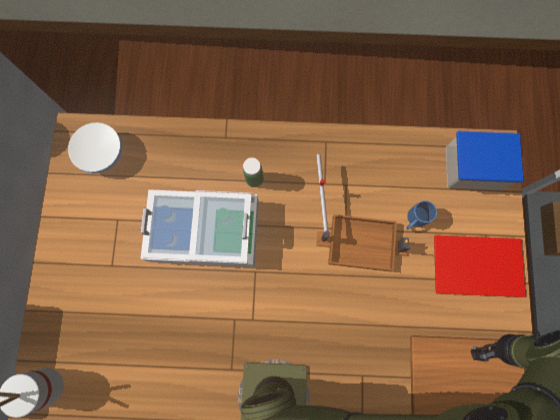

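The top view shows the chest around (200,228), with the green tray in its right (-y) compartment. The right door grip is at (246,227), the jar at (253,172), the carrier at (364,243), the keeper hinge at (325,237) and its tip at (319,155). The mug is at (422,213), and I see no loose tin on the worktop. I'll measure next.

```bash
cat > h.py <<'E'
import cv2,numpy as np
from bench import bot
def cam(n):
    c=bot.calibration(n); R,_=cv2.Rodrigues(np.array(c["rvec"],float)); t=np.array(c["tvec"],float).ravel(); return np.array(c["K"]),R,t
def cast(n,uv,z):
    K,R,t=cam(n); C=-R.T@t; d=R.T@np.linalg.inv(K)@np.array([uv[0],uv[1],1.]); return (C+d*(z-C[2])/d[2])[:2]
def proj(n,p):
    K,R,t=cam(n); q=K@(R@np.array(p,float)+t); return q[:2]/q[2]
def wray(s,uv):
    c=bot.calibration("wrist");K=c["K"];H=c["hand_eye"]
    d=np.array([uv[0]-K[0,2],uv[1]-K[1,2]]);r=np.hypot(*d);th=r/K[0,0]
    v=np.array([*(d/max(r,1e-9)*np.sin(th)),np.cos(th)])
    R=s["tool_rot"];return s["position"]+R@H[:3,3],R@H[:3,:3]@v
def wcast(s,uv,z):
    C,d=wray(s,uv);return (C+d*(z-C[2])/d[2])[:2]
E
python3 - <<'E'
from h import *
t=cv2.imread("pics/top0.png")
a=cv2.resize(t[140:290,130:270],None,fx=4,fy=4,interpolation=cv2.INTER_CUBIC)
cv2.imwrite("pics/c1.png",a)
b=cv2.resize(t[145:285,300:445],None,fx=4,fy=4,interpolation=cv2.INTER_CUBIC)
cv2.imwrite("pics/c2.png",b)
hsv=cv2.cvtColor(t,cv2.COLOR_BGR2HSV)
m=((hsv[...,0]<8)|(hsv[...,0]>172))&(hsv[...,1]>150)&(hsv[...,2]>90); m=m[150:220,300:345]
ys,xs=np.where(m);print("knob",len(xs),xs.mean()+300,ys.mean()+150, cast("top",(xs.mean()+300,ys.mean()+150),125))
E
```

```text
knob 20 321.85 181.55 [ 688.20172426 -127.77725114]
```

View pics/c1.png

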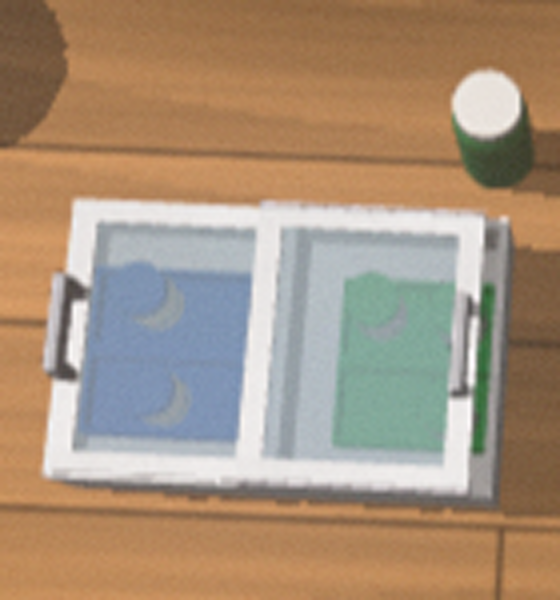

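View pics/c2.png

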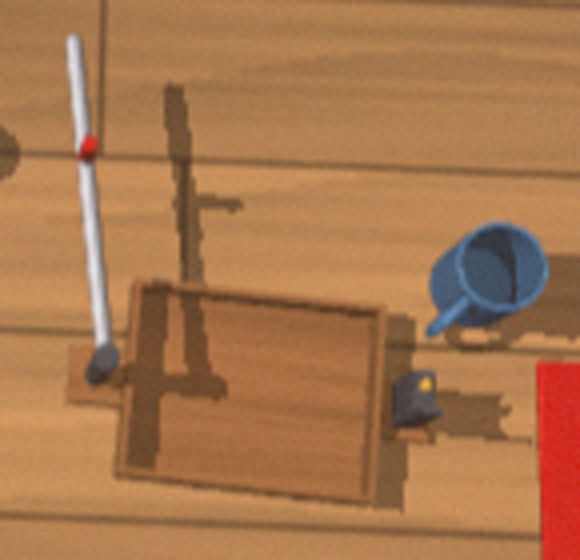

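The chest crop shows the right door slightly ajar, with a green tray strip visible at x≈488. One or more green lids show near (385,315), and the blue lids are under the left door. In the carrier crop the rim corners are (135,280), (385,305), (375,505) and (117,475). The hinge is at (105,358), the knob at (87,148) and the catch ball at (427,384).

```bash
python3 - <<'E'
from h import *
f=lambda u,v,z:cast("top",(300+(u+.5)/4-.5,145+(v+.5)/4-.5),z)
P=[f(*p,34) for p in [(135,280),(386,305),(373,506),(115,475)]]
print("carrier corners",np.round(P,0).tolist(),np.mean(P,0)); 
for i in range(4):
    d=P[(i+1)%4]-P[i];print(np.hypot(*d),np.degrees(np.arctan2(d[1],d[0])))
h=f(106,355,105);print("hinge",h,"knob",f(87,145,135),"ball",f(427,384,95),"mug",f(502,270,85),"bar tip",f(74,38,95))
g=lambda u,v,z:cast("top",(130+(u+.5)/4-.5,140+(v+.5)/4-.5),z)
print("Rdoor corners",[g(*p,110).round(0) for p in [(262,202),(484,213),(470,494),(236,485)]])
print("Ldoor corners",[g(*p,99).round(0) for p in [(75,200),(44,476)]])
print("Rwall corners",[g(*p,90).round(0) for p in [(511,218),(497,500)]])
print("grips R",[g(*p,150).round(0) for p in [(465,294),(458,393)]],"L",[g(*p,150).round(0) for p in [(58,276),(53,376)]])
print("jar",g(488,104,150),"tin",g(385,312,88))
E
```

```text
carrier corners [[599.0, -177.0], [586.0, -392.0], [414.0, -379.0], [431.0, -163.0]] [ 507.8081528  -278.01701814]
215.21762079745847 -93.4457677052576
172.28214647327806 175.63825230571973
216.2556689382695 85.52895084802657
168.4324613759441 -4.724085156013921
hinge [ 520.42574269 -147.17693862] knob [ 687.40698726 -125.37373627] ball [ 509.18886948 -408.86077565] mug [ 609.05377157 -475.50073248] bar tip [ 793.41991561 -115.39213728]
Rdoor corners [array([646., 287.]), array([644., 104.]), array([413., 102.]), array([413., 288.])]
Ldoor corners [array([644., 445.]), array([414., 445.])]
Rwall corners [array([646.,  83.]), array([411.,  82.])]
grips R [array([567., 112.]), array([488., 113.])] L [array([568., 435.]), array([488., 430.])]
jar [724.84811328 102.64918458] tin [562.31801052 182.87167194]
```

Request:
step_arm:
  rows:
    - {"x": 0.268, "y": -0.28, "z": -0.04, "az": 19, "gripper": -1}
    - {"x": 0.268, "y": -0.28, "z": -0.04, "az": 19, "gripper": -1}
    - {"x": 0.268, "y": -0.28, "z": -0.04, "az": 19, "gripper": -1}
    - {"x": 0.268, "y": -0.28, "z": -0.04, "az": 19, "gripper": -1}
    - {"x": 0.268, "y": -0.28, "z": -0.04, "az": 19, "gripper": -1}
    - {"x": 0.268, "y": -0.28, "z": -0.04, "az": 19, "gripper": -1}
    - {"x": 0.268, "y": -0.28, "z": -0.04, "az": 19, "gripper": -1}
    - {"x": 0.268, "y": -0.28, "z": -0.04, "az": 19, "gripper": -1}
    - {"x": 0.268, "y": -0.28, "z": -0.04, "az": 19, "gripper": -1}
    - {"x": 0.535, "y": -0.56, "z": -0.04, "az": 19, "gripper": -1}
    - {"x": 0.535, "y": -0.56, "z": -0.04, "az": 19, "gripper": -1}
    - {"x": 0.535, "y": -0.56, "z": -0.04, "az": 19, "gripper": -1}
    - {"x": 0.535, "y": -0.56, "z": -0.04, "az": 19, "gripper": -1}
    - {"x": 0.535, "y": -0.56, "z": -0.04, "az": 19, "gripper": -1}
    - {"x": 0.535, "y": -0.56, "z": -0.04, "az": 19, "gripper": -1}
    - {"x": 0.535, "y": -0.56, "z": -0.04, "az": 19, "gripper": -1}
    - {"x": 0.535, "y": -0.56, "z": -0.04, "az": 19, "gripper": -1}
    - {"x": 0.535, "y": -0.56, "z": -0.04, "az": 19, "gripper": -1}
    - {"x": 0.535, "y": -0.56, "z": -0.04, "az": 19, "gripper": -1}
    - {"x": 0.535, "y": -0.56, "z": -0.04, "az": 19, "gripper": -1}

```text
validation failed for argument at $.ro...
```

Request:
step_arm:
  rows:
    - {"x": 0.0, "y": 0.0, "z": -0.04, "ax": 0, "ay": 0, "az": 19, "gripper": -1}
    - {"x": 0.0, "y": 0.0, "z": -0.04, "ax": 0, "ay": 0, "az": 19, "gripper": -1}
    - {"x": 0.0, "y": 0.0, "z": -0.04, "ax": 0, "ay": 0, "az": 19, "gripper": -1}
    - {"x": 0.0, "y": 0.0, "z": -0.04, "ax": 0, "ay": 0, "az": 19, "gripper": -1}

```text
time: 0.43
position: [203.1, -591.0, 271.5]
tool_rot: [[1.0, -0.003, -0.0], [-0.003, -1.0, -0.0], [-0.0, 0.0, -1.0]]
ft_force: [-0.4, -0.2, -0.1]
grip_width: 85.6
finger_force: 0.0
```

Request:
step_arm:
  rows:
    - {"x": 0.324, "y": -0.703, "z": 0, "ax": 0, "ay": 0, "az": 0, "gripper": -1}
    - {"x": 0.324, "y": -0.703, "z": 0, "ax": 0, "ay": 0, "az": 0, "gripper": -1}
    - {"x": 0.324, "y": -0.703, "z": 0, "ax": 0, "ay": 0, "az": 0, "gripper": -1}
    - {"x": 0.324, "y": -0.703, "z": 0, "ax": 0, "ay": 0, "az": 0, "gripper": -1}
    - {"x": 0.324, "y": -0.703, "z": 0, "ax": 0, "ay": 0, "az": 0, "gripper": -1}
    - {"x": 0.324, "y": -0.703, "z": 0, "ax": 0, "ay": 0, "az": 0, "gripper": -1}
    - {"x": 0.324, "y": -0.703, "z": 0, "ax": 0, "ay": 0, "az": 0, "gripper": -1}
    - {"x": 0.324, "y": -0.703, "z": 0, "ax": 0, "ay": 0, "az": 0, "gripper": -1}
    - {"x": 0.324, "y": -0.703, "z": 0, "ax": 0, "ay": 0, "az": 0, "gripper": -1}
    - {"x": 0.324, "y": -0.703, "z": 0, "ax": 0, "ay": 0, "az": 0, "gripper": -1}
    - {"x": 0.324, "y": -0.703, "z": 0, "ax": 0, "ay": 0, "az": 0, "gripper": -1}
    - {"x": 0.324, "y": -0.703, "z": 0, "ax": 0, "ay": 0, "az": 0, "gripper": -1}
    - {"x": 0.324, "y": -0.703, "z": 0, "ax": 0, "ay": 0, "az": 0, "gripper": -1}
    - {"x": 0.324, "y": -0.703, "z": 0, "ax": 0, "ay": 0, "az": 0, "gripper": -1}
    - {"x": 0.324, "y": -0.703, "z": 0, "ax": 0, "ay": 0, "az": 0, "gripper": -1}
    - {"x": 0.324, "y": -0.703, "z": 0, "ax": 0, "ay": 0, "az": 0, "gripper": -1}
    - {"x": 0.324, "y": -0.703, "z": 0, "ax": 0, "ay": 0, "az": 0, "gripper": -1}
    - {"x": 0.324, "y": -0.703, "z": 0, "ax": 0, "ay": 0, "az": 0, "gripper": -1}
    - {"x": 0.324, "y": -0.703, "z": 0, "ax": 0, "ay": 0, "az": 0, "gripper": -1}
    - {"x": 0.324, "y": -0.703, "z": 0, "ax": 0, "ay": 0, "az": 0, "gripper": -1}

```text
time: 2.1
position: [528.9, 119.4, 270.7]
tool_rot: [[1.0, 0.011, 0.001], [0.011, -1.0, 0.005], [0.001, -0.005, -1.0]]
ft_force: [-0.1, -0.2, 1.2]
grip_width: 85.4
finger_force: 0.0
```

Request:
step_arm:
  rows:
    - {"x": 0, "y": 0, "z": 0.05, "ax": 0, "ay": 0, "az": 0, "gripper": -1}
    - {"x": 0, "y": 0, "z": 0.05, "ax": 0, "ay": 0, "az": 0, "gripper": -1}
    - {"x": 0, "y": 0, "z": 0.05, "ax": 0, "ay": 0, "az": 0, "gripper": -1}
    - {"x": 0, "y": 0, "z": 0.05, "ax": 0, "ay": 0, "az": 0, "gripper": -1}

```text
time: 2.43
position: [527.0, 110.6, 221.1]
tool_rot: [[1.0, -0.001, -0.002], [-0.001, -1.0, -0.001], [-0.002, 0.001, -1.0]]
ft_force: [-0.6, 0.1, 0.4]
grip_width: 85.4
finger_force: 0.0
```

```bash
python3 - <<'E'
from h import *
s=bot.sense(); w=bot.capture("wrist"); cv2.imwrite("pics/w1.png",w[:,:,::-1]); np.savez("w1.npz",position=s["position"],tool_rot=s["tool_rot"]); print(s["position"],s["tool_rot"].round(3).tolist())
E
```

```text
[526.96414085 110.64949115 221.11018038] [[1.0, -0.001, -0.002], [-0.001, -1.0, -0.001], [-0.002, 0.001, -1.0]]
```

View pics/w1.png

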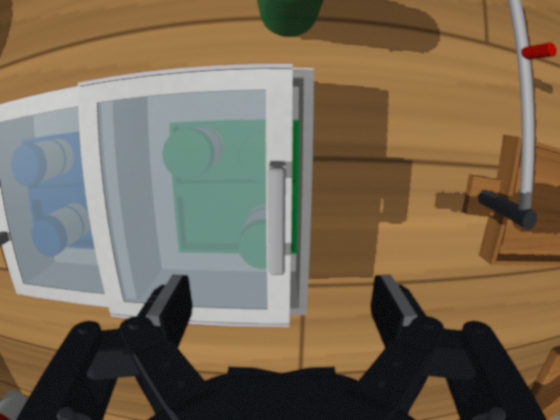

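The wrist view shows the right door's grip bar spanning (279,165) to (277,272). It also shows green lids at (190,152) and (265,240), and the keeper and red knob on the right.

```bash
python3 - <<'E'
from h import *
s=np.load("w1.npz")
for uv in [(279,168),(277,272)]: print("grip",wcast(s,uv,150))
for uv in [(190,152),(263,240)]: print("tin",wcast(s,uv,88))
print("wall",[wcast(s,uv,90) for uv in [(313,70),(306,315)]],"knob",wcast(s,(552,49),140),wcast(s,(525,51),102))
E
```

```text
grip [571.92905314 112.63901237]
grip [495.6705326  114.29940639]
tin [577.59081999 190.12345131]
tin [496.49262165 127.68589371]
wall [array([645.90742294,  84.88766427]), array([415.28973839,  86.11401766])] knob [ 689.53807839 -126.69960837] [ 691.37713142 -125.00695784]
```

Request:
step_arm:
  rows:
    - {"x": 0.002, "y": -0.002, "z": 0.04, "ax": 0, "ay": 0, "az": 0, "gripper": -1}
    - {"x": 0.002, "y": -0.002, "z": 0.07, "ax": 0, "ay": 0, "az": 0, "gripper": -1}
    - {"x": 0.002, "y": -0.002, "z": 0.095, "ax": 0, "ay": 0, "az": 0, "gripper": -1}
    - {"x": 0.002, "y": -0.002, "z": 0.095, "ax": 0, "ay": 0, "az": 0, "gripper": -1}
    - {"x": 0.002, "y": -0.002, "z": 0.095, "ax": 0, "ay": 0, "az": 0, "gripper": 1}
    - {"x": 0.002, "y": -0.002, "z": 0.095, "ax": 0, "ay": 0, "az": 0, "gripper": 1}
    - {"x": 0.002, "y": -0.002, "z": 0.095, "ax": 0, "ay": 0, "az": 0, "gripper": 1}
    - {"x": 0.002, "y": -0.002, "z": 0.095, "ax": 0, "ay": 0, "az": 0, "gripper": 1}
    - {"x": 0.002, "y": -0.002, "z": 0.095, "ax": 0, "ay": 0, "az": 0, "gripper": 1}
    - {"x": 0.002, "y": -0.002, "z": 0.095, "ax": 0, "ay": 0, "az": 0, "gripper": 1}
    - {"x": 0.002, "y": -0.002, "z": 0.095, "ax": 0, "ay": 0, "az": 0, "gripper": 1}
    - {"x": 0.002, "y": -0.002, "z": 0.095, "ax": 0, "ay": 0, "az": 0, "gripper": 1}
  grip_force: 40

```text
time: 3.48
position: [530.1, 113.8, 127.2]
tool_rot: [[1.0, -0.001, 0.001], [-0.001, -1.0, 0.0], [0.001, -0.0, -1.0]]
ft_force: [-1.5, -0.5, 5.3]
grip_width: 11.1
finger_force: 39.5
```

Request:
step_arm:
  rows:
    - {"x": 0, "y": -0.01, "z": 0, "ax": 0, "ay": 0, "az": 0, "gripper": 1}
    - {"x": 0, "y": -0.022, "z": 0, "ax": 0, "ay": 0, "az": 0, "gripper": 1}
    - {"x": 0, "y": -0.036, "z": 0, "ax": 0, "ay": 0, "az": 0, "gripper": 1}
    - {"x": 0, "y": -0.05, "z": 0, "ax": 0, "ay": 0, "az": 0, "gripper": 1}
    - {"x": 0, "y": -0.064, "z": 0, "ax": 0, "ay": 0, "az": 0, "gripper": 1}
    - {"x": 0, "y": -0.078, "z": 0, "ax": 0, "ay": 0, "az": 0, "gripper": 1}
    - {"x": 0, "y": -0.092, "z": 0, "ax": 0, "ay": 0, "az": 0, "gripper": 1}
    - {"x": 0, "y": -0.106, "z": 0, "ax": 0, "ay": 0, "az": 0, "gripper": 1}
    - {"x": 0, "y": -0.118, "z": 0, "ax": 0, "ay": 0, "az": 0, "gripper": 1}
    - {"x": 0, "y": -0.13, "z": 0, "ax": 0, "ay": 0, "az": 0, "gripper": 1}
    - {"x": 0, "y": -0.138, "z": 0, "ax": 0, "ay": 0, "az": 0, "gripper": 1}
    - {"x": 0, "y": -0.142, "z": 0, "ax": 0, "ay": 0, "az": 0, "gripper": 1}
    - {"x": 0, "y": -0.145, "z": 0, "ax": 0, "ay": 0, "az": 0, "gripper": 1}
    - {"x": 0, "y": -0.145, "z": 0, "ax": 0, "ay": 0, "az": 0, "gripper": 1}
    - {"x": 0, "y": -0.145, "z": 0, "ax": 0, "ay": 0, "az": 0, "gripper": 1}

```text
time: 4.73
position: [531.0, 259.9, 127.3]
tool_rot: [[1.0, -0.001, 0.003], [-0.001, -1.0, 0.002], [0.003, -0.002, -1.0]]
ft_force: [2.0, 1.2, 5.2]
grip_width: 10.9
finger_force: 39.5
```

Request:
step_arm:
  rows:
    - {"x": 0, "y": 0, "z": 0, "ax": 0, "ay": 0, "az": 0, "gripper": -1}
    - {"x": 0, "y": 0, "z": 0, "ax": 0, "ay": 0, "az": 0, "gripper": -1}
    - {"x": 0, "y": 0, "z": 0, "ax": 0, "ay": 0, "az": 0, "gripper": -1}
    - {"x": 0, "y": 0, "z": 0, "ax": 0, "ay": 0, "az": 0, "gripper": -1}
    - {"x": 0, "y": 0, "z": -0.05, "ax": 0, "ay": 0, "az": 0, "gripper": -1}
    - {"x": 0, "y": 0, "z": -0.08, "ax": 0, "ay": 0, "az": 0, "gripper": -1}
    - {"x": -0.03, "y": 0.04, "z": -0.12, "ax": 0, "ay": 0, "az": 0, "gripper": -1}
    - {"x": -0.05, "y": 0.08, "z": -0.14, "ax": 0, "ay": 0, "az": 0, "gripper": -1}
    - {"x": -0.05, "y": 0.11, "z": -0.14, "ax": 0, "ay": 0, "az": 0, "gripper": -1}
    - {"x": -0.05, "y": 0.11, "z": -0.14, "ax": 0, "ay": 0, "az": 0, "gripper": -1}
    - {"x": -0.05, "y": 0.11, "z": -0.14, "ax": 0, "ay": 0, "az": 0, "gripper": -1}
    - {"x": -0.05, "y": 0.11, "z": -0.14, "ax": 0, "ay": 0, "az": 0, "gripper": -1}

```text
time: 5.73
position: [479.8, 148.3, 266.5]
tool_rot: [[1.0, -0.003, 0.001], [-0.003, -1.0, 0.0], [0.001, -0.0, -1.0]]
ft_force: [0.5, 0.8, -0.1]
grip_width: 85.4
finger_force: 0.0
```

```bash
python3 - <<'E'
from h import *
s=bot.sense(); w=bot.capture("wrist"); cv2.imwrite("pics/w2.png",w[:,:,::-1]); np.savez("w2.npz",position=s["position"],tool_rot=s["tool_rot"]); print(s["position"],s["tool_rot"].round(3).tolist())
E
```

```text
[479.76523514 148.26935335 266.45568597] [[1.0, -0.003, 0.001], [-0.003, -1.0, 0.0], [0.001, -0.0, -1.0]]
```

View pics/w2.png

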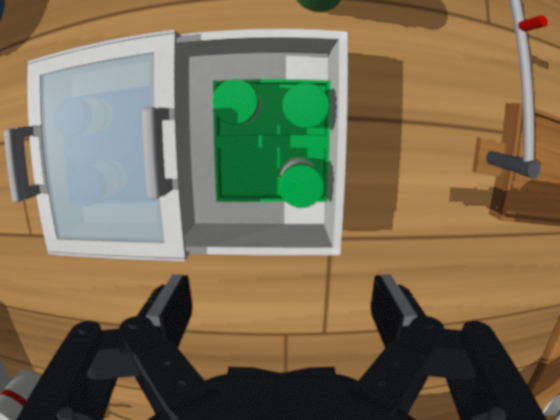

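Three green tins show with lids at (236,102), (306,105) and (301,185). The right door lies fully over the left, and the blue tins are undisturbed.

```bash
python3 - <<'E'
from h import *
s=np.load("w2.npz"); im=cv2.imread("pics/w2.png"); hsv=cv2.cvtColor(im,cv2.COLOR_BGR2HSV)
roi=hsv[75:215,205:340]
for uv in [(236,102),(306,105),(301,185)]: print(hsv[uv[1],uv[0]])
print("tray",hsv[150,250],hsv[180,245])
m=((roi[...,0]>45)&(roi[...,0]<80)&(roi[...,1]>120)&(roi[...,2]>125)).astype(np.uint8)
cs,_=cv2.findContours(m,cv2.RETR_EXTERNAL,cv2.CHAIN_APPROX_NONE)
for c in cs:
    if cv2.contourArea(c)<400: continue
    (u,v),r=cv2.minEnclosingCircle(c); p=wcast(s,(u+205,v+75),88);q=wcast(s,(u+205+r,v+75),88); print(u+205,v+75,r,cv2.contourArea(c),p,np.hypot(*(p-q)))
print("tray corners",[wcast(s,uv,28).round() for uv in [(215,80),(330,80),(330,202),(216,202)]])
q=bot.sense()["q"];print(q.round(2))
E
```

```text
[ 73 226 160]
[ 73 230 160]
[ 73 247 158]
tray [ 70 218 104] [ 71 228 103]
292.91243743896484 194.72101593017578 33.50613784790039 1519.0 [481.05577997 137.0333419 ] 34.233860900016246
234.21967124938965 100.43278694152832 22.363115310668945 1221.0 [576.37675868 194.41497825] 21.880382302366545
294.5 120.0 52.94582748413086 2691.0 [556.19759652 135.8213296 ] 52.30714264748438
tray corners [array([605., 225.]), array([604.,  92.]), array([458.,  89.]), array([458., 229.])]
[-0.34  0.48 -0.08  1.89  0.05  0.78 -2.02]
```

Request:
step_arm:
  rows:
    - {"x": 0.096, "y": -0.046, "z": 0.05, "ax": 0, "ay": 0, "az": -90, "gripper": -0.5}
    - {"x": 0.096, "y": -0.046, "z": 0.05, "ax": 0, "ay": 0, "az": -90, "gripper": -0.5}
    - {"x": 0.096, "y": -0.046, "z": 0.05, "ax": 0, "ay": 0, "az": -90, "gripper": -0.5}
    - {"x": 0.096, "y": -0.046, "z": 0.05, "ax": 0, "ay": 0, "az": -90, "gripper": -0.5}
    - {"x": 0.096, "y": -0.046, "z": 0.05, "ax": 0, "ay": 0, "az": -90, "gripper": -0.5}
    - {"x": 0.096, "y": -0.046, "z": 0.05, "ax": 0, "ay": 0, "az": -90, "gripper": -0.5}
    - {"x": 0.096, "y": -0.046, "z": 0.05, "ax": 0, "ay": 0, "az": -90, "gripper": -0.5}
    - {"x": 0.096, "y": -0.046, "z": 0.05, "ax": 0, "ay": 0, "az": -90, "gripper": -0.5}
    - {"x": 0.096, "y": -0.046, "z": 0.05, "ax": 0, "ay": 0, "az": -90, "gripper": -0.5}
    - {"x": 0.096, "y": -0.046, "z": 0.05, "ax": 0, "ay": 0, "az": -90, "gripper": -0.5}
    - {"x": 0.096, "y": -0.046, "z": 0.05, "ax": 0, "ay": 0, "az": -90, "gripper": -0.5}
    - {"x": 0.096, "y": -0.046, "z": 0.05, "ax": 0, "ay": 0, "az": -90, "gripper": -0.5}
    - {"x": 0.096, "y": -0.046, "z": 0.05, "ax": 0, "ay": 0, "az": -90, "gripper": -0.5}
    - {"x": 0.096, "y": -0.046, "z": 0.05, "ax": 0, "ay": 0, "az": -90, "gripper": -0.5}
    - {"x": 0.096, "y": -0.046, "z": 0.05, "ax": 0, "ay": 0, "az": -90, "gripper": -0.5}
    - {"x": 0.096, "y": -0.046, "z": 0.05, "ax": 0, "ay": 0, "az": -90, "gripper": -0.5}

```text
time: 7.12
position: [575.5, 195.6, 215.7]
tool_rot: [[0.002, 1.0, -0.001], [1.0, -0.002, 0.001], [0.001, -0.001, -1.0]]
ft_force: [-0.2, 0.1, 0.1]
grip_width: 63.8
finger_force: 0.0
```

```bash
python3 - <<'E'
from h import *
s=np.load("w2.npz"); im=cv2.imread("pics/w2.png"); hsv=cv2.cvtColor(im,cv2.COLOR_BGR2HSV)
for uv in [(236,102),(306,105),(301,186)]: print(wcast(s,uv,88))
roi=hsv[75:215,205:340]
m=((roi[...,0]>71)&(roi[...,0]<76)&(roi[...,2]>145)).astype(np.uint8)*255
m=cv2.morphologyEx(m,cv2.MORPH_OPEN,np.ones((13,13)))
cs,_=cv2.findContours(m,cv2.RETR_EXTERNAL,cv2.CHAIN_APPROX_NONE)
for c in cs:
    (u,v),r=cv2.minEnclosingCircle(c);print(u+205,v+75,r,wcast(s,(u+205,v+75),88))
print(bot.sense()["position"],bot.sense()["q"].round(2),bot.sense()["tool_rot"].round(3).tolist(),bot.sense()["grip_width"])
E
```

```text
[574.53010066 191.00026517]
[570.91500266 123.00954163]
[489.86213221 127.26100505]
299.3633270263672 186.6298370361328 22.36852264404297 [489.20941456 128.90674227]
315.5 146.0 12.500100135803223 [530.43057951 113.32985041]
305.0889587402344 103.38343620300293 23.018795013427734 [572.5017399  123.90096311]
234.5 100.0 21.219194412231445 [576.5732907  192.45455161]
[575.45596764 195.64064507 215.6724918 ] [-0.11  0.72 -0.52  1.63  0.43  0.91 -0.79] [[0.002, 1.0, -0.001], [1.0, -0.002, 0.001], [0.001, -0.001, -1.0]] 63.81383327092993
```

Request:
step_arm:
  rows:
    - {"x": -0.002, "y": 0, "z": 0.04, "ax": 0, "ay": 0, "az": 0, "gripper": -0.5}
    - {"x": -0.002, "y": 0, "z": 0.075, "ax": 0, "ay": 0, "az": 0, "gripper": -0.5}
    - {"x": -0.002, "y": 0, "z": 0.11, "ax": 0, "ay": 0, "az": 0, "gripper": -0.5}
    - {"x": -0.002, "y": 0, "z": 0.14, "ax": 0, "ay": 0, "az": 0, "gripper": -0.5}
    - {"x": -0.002, "y": 0, "z": 0.163, "ax": 0, "ay": 0, "az": 0, "gripper": -0.5}
    - {"x": -0.002, "y": 0, "z": 0.163, "ax": 0, "ay": 0, "az": 0, "gripper": -0.5}
    - {"x": -0.002, "y": 0, "z": 0.163, "ax": 0, "ay": 0, "az": 0, "gripper": 1}
    - {"x": -0.002, "y": 0, "z": 0.163, "ax": 0, "ay": 0, "az": 0, "gripper": 1}
    - {"x": -0.002, "y": 0, "z": 0.163, "ax": 0, "ay": 0, "az": 0, "gripper": 1}
    - {"x": -0.002, "y": 0, "z": 0.163, "ax": 0, "ay": 0, "az": 0, "gripper": 1}
    - {"x": -0.002, "y": 0, "z": 0.163, "ax": 0, "ay": 0, "az": 0, "gripper": 1}
    - {"x": -0.002, "y": 0, "z": 0.163, "ax": 0, "ay": 0, "az": 0, "gripper": 1}
    - {"x": -0.002, "y": 0, "z": 0.12, "ax": 0, "ay": 0, "az": 0, "gripper": 1}
    - {"x": -0.002, "y": 0, "z": 0.08, "ax": 0, "ay": 0, "az": 0, "gripper": 1}
    - {"x": -0.002, "y": 0, "z": 0.04, "ax": 0, "ay": 0, "az": 0, "gripper": 1}
    - {"x": -0.002, "y": 0, "z": 0, "ax": 0, "ay": 0, "az": 0, "gripper": 1}
    - {"x": -0.002, "y": 0, "z": 0, "ax": 0, "ay": 0, "az": 0, "gripper": 1}

```text
time: 8.53
position: [580.0, 195.5, 225.0]
tool_rot: [[0.001, 1.0, 0.014], [1.0, -0.002, 0.007], [0.007, 0.014, -1.0]]
ft_force: [1.0, 1.5, -1.1]
grip_width: 45.0
finger_force: 41.7
```

Request:
step_arm:
  rows:
    - {"x": -0.02, "y": -0.003, "z": 0, "ax": 0, "ay": 0, "az": 0, "gripper": 1}
    - {"x": -0.05, "y": -0.007, "z": 0, "ax": 0, "ay": 0, "az": 0, "gripper": 1}
    - {"x": -0.085, "y": -0.012, "z": 0, "ax": 0, "ay": 0, "az": 0, "gripper": 1}
    - {"x": -0.12, "y": -0.017, "z": 0, "ax": 0, "ay": 0, "az": 0, "gripper": 1}
    - {"x": -0.155, "y": -0.022, "z": 0, "ax": 0, "ay": 0, "az": 0, "gripper": 1}
    - {"x": -0.19, "y": -0.026, "z": 0, "ax": 0, "ay": 0, "az": 0, "gripper": 1}
    - {"x": -0.225, "y": -0.031, "z": 0, "ax": 0, "ay": 0, "az": 0, "gripper": 1}
    - {"x": -0.26, "y": -0.036, "z": 0, "ax": 0, "ay": 0, "az": 0, "gripper": 1}
    - {"x": -0.295, "y": -0.041, "z": 0, "ax": 0, "ay": 0, "az": 0, "gripper": 1}
    - {"x": -0.33, "y": -0.046, "z": 0, "ax": 0, "ay": 0, "az": 0, "gripper": 1}
    - {"x": -0.365, "y": -0.051, "z": 0, "ax": 0, "ay": 0, "az": 0, "gripper": 1}
    - {"x": -0.4, "y": -0.056, "z": 0, "ax": 0, "ay": 0, "az": 0, "gripper": 1}
    - {"x": -0.435, "y": -0.061, "z": 0, "ax": 0, "ay": 0, "az": 0, "gripper": 1}
    - {"x": -0.465, "y": -0.065, "z": 0, "ax": 0, "ay": 0, "az": 0, "gripper": 1}
    - {"x": -0.49, "y": -0.068, "z": 0, "ax": 0, "ay": 0, "az": 0, "gripper": 1}
    - {"x": -0.51, "y": -0.07, "z": 0, "ax": 0, "ay": 0, "az": 0, "gripper": 1}
    - {"x": -0.523, "y": -0.071, "z": 0, "ax": 0, "ay": 0, "az": 0, "gripper": 1}
    - {"x": -0.529, "y": -0.072, "z": 0, "ax": 0, "ay": 0, "az": 0, "gripper": 1}
    - {"x": -0.529, "y": -0.072, "z": 0, "ax": 0, "ay": 0, "az": 0, "gripper": 1}
    - {"x": -0.529, "y": -0.072, "z": 0, "ax": 0, "ay": 0, "az": 0, "gripper": 1}

```text
time: 10.2
position: [503.6, -334.8, 216.3]
tool_rot: [[-0.001, 1.0, 0.0], [1.0, 0.001, 0.001], [0.001, 0.0, -1.0]]
ft_force: [0.1, 0.4, -1.6]
grip_width: 45.4
finger_force: 41.6
```

```bash
python3 - <<'E'
from h import *
s=bot.sense(); w=bot.capture("wrist"); cv2.imwrite("pics/w3.png",w[:,:,::-1]); np.savez("w3.npz",position=s["position"],tool_rot=s["tool_rot"]); print(s["position"],s["tool_rot"].round(3).tolist(),s["q"].round(2))
E
```

```text
[ 503.62281831 -334.8196431   216.34856985] [[-0.001, 1.0, 0.0], [1.0, 0.001, 0.001], [0.001, 0.0, -1.0]] [ 0.84  0.73 -0.59  1.63  0.48  0.93  0.08]
```

View pics/w3.png

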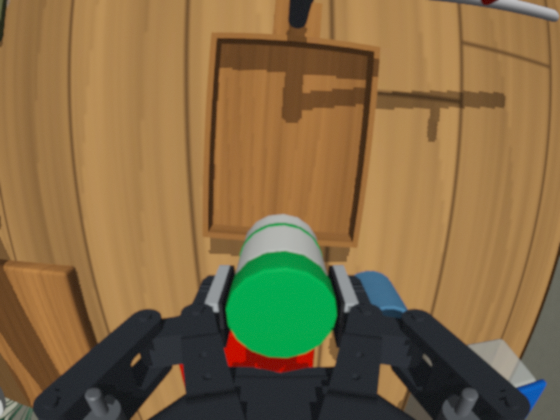

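The tin is held centred in the gripper. The carrier rim corners are at (213,34), (379,47), (357,247) and (206,238).

```bash
python3 - <<'E'
from h import *
s=np.load("w3.npz")
P=np.array([wcast(s,uv,34) for uv in [(213,34),(379,47),(357,247),(206,238)]]);print(P.round(0).tolist(),P.mean(0))
E
```

```text
[[437.0, -168.0], [603.0, -179.0], [588.0, -393.0], [423.0, -383.0]] [ 512.83688718 -280.67788567]
```

Request:
step_arm:
  rows:
    - {"x": -0.002, "y": 0.003, "z": 0.03, "ax": 0, "ay": 0, "az": 0, "gripper": 1}
    - {"x": -0.002, "y": 0.003, "z": 0.065, "ax": 0, "ay": 0, "az": 0, "gripper": 1}
    - {"x": -0.002, "y": 0.003, "z": 0.1, "ax": 0, "ay": 0, "az": 0, "gripper": 1}
    - {"x": -0.002, "y": 0.003, "z": 0.13, "ax": 0, "ay": 0, "az": 0, "gripper": 1}
    - {"x": -0.002, "y": 0.003, "z": 0.15, "ax": 0, "ay": 0, "az": 0, "gripper": 1}
    - {"x": -0.002, "y": 0.003, "z": 0.16, "ax": 0, "ay": 0, "az": 0, "gripper": 1}
    - {"x": -0.002, "y": 0.003, "z": 0.167, "ax": 0, "ay": 0, "az": 0, "gripper": 1}
    - {"x": -0.002, "y": 0.003, "z": 0.172, "ax": 0, "ay": 0, "az": 0, "gripper": 1}
    - {"x": -0.002, "y": 0.003, "z": 0.172, "ax": 0, "ay": 0, "az": 0, "gripper": 1}
    - {"x": -0.002, "y": 0.003, "z": 0.172, "ax": 0, "ay": 0, "az": 0, "gripper": 1}

```text
time: 11.08
position: [507.2, -338.5, 45.5]
tool_rot: [[0.001, 1.0, 0.002], [1.0, -0.001, -0.001], [-0.001, 0.002, -1.0]]
ft_force: [-0.2, 0.8, -0.8]
grip_width: 45.2
finger_force: 41.5
```

Request:
step_arm:
  rows:
    - {"x": 0, "y": 0, "z": 0.002, "ax": 0, "ay": 0, "az": 0, "gripper": 1}
    - {"x": 0, "y": 0, "z": 0.002, "ax": 0, "ay": 0, "az": 0, "gripper": 1}
    - {"x": 0, "y": 0, "z": 0.002, "ax": 0, "ay": 0, "az": 0, "gripper": -0.5}
    - {"x": 0, "y": 0, "z": 0.002, "ax": 0, "ay": 0, "az": 0, "gripper": -0.5}
    - {"x": 0, "y": 0, "z": 0.002, "ax": 0, "ay": 0, "az": 0, "gripper": -0.5}
    - {"x": 0, "y": 0, "z": 0.002, "ax": 0, "ay": 0, "az": 0, "gripper": -0.5}
    - {"x": 0, "y": 0, "z": -0.03, "ax": 0, "ay": 0, "az": 0, "gripper": -0.5}
    - {"x": 0, "y": 0, "z": -0.065, "ax": 0, "ay": 0, "az": 0, "gripper": -0.5}
    - {"x": 0, "y": 0, "z": -0.105, "ax": 0, "ay": 0, "az": 0, "gripper": -0.5}
    - {"x": 0, "y": 0, "z": -0.14, "ax": 0, "ay": 0, "az": 0, "gripper": -0.5}
    - {"x": 0, "y": 0, "z": -0.17, "ax": 0, "ay": 0, "az": 0, "gripper": -0.5}
    - {"x": 0, "y": 0, "z": -0.17, "ax": 0, "ay": 0, "az": 0, "gripper": -0.5}

```text
time: 12.08
position: [510.1, -339.4, 220.9]
tool_rot: [[0.001, 1.0, 0.011], [1.0, -0.001, -0.005], [-0.005, 0.011, -1.0]]
ft_force: [1.5, -0.1, 0.5]
grip_width: 63.7
finger_force: 0.0
```

Request:
step_arm:
  rows:
    - {"x": 0.03, "y": 0.004, "z": 0, "ax": 0, "ay": 0, "az": 0, "gripper": -0.5}
    - {"x": 0.07, "y": 0.01, "z": 0, "ax": 0, "ay": 0, "az": 0, "gripper": -0.5}
    - {"x": 0.11, "y": 0.016, "z": 0, "ax": 0, "ay": 0, "az": 0, "gripper": -0.5}
    - {"x": 0.15, "y": 0.022, "z": 0, "ax": 0, "ay": 0, "az": 0, "gripper": -0.5}
    - {"x": 0.19, "y": 0.028, "z": 0, "ax": 0, "ay": 0, "az": 0, "gripper": -0.5}
    - {"x": 0.23, "y": 0.034, "z": 0, "ax": 0, "ay": 0, "az": 0, "gripper": -0.5}
    - {"x": 0.27, "y": 0.04, "z": 0, "ax": 0, "ay": 0, "az": 0, "gripper": -0.5}
    - {"x": 0.31, "y": 0.046, "z": 0, "ax": 0, "ay": 0, "az": 0, "gripper": -0.5}
    - {"x": 0.35, "y": 0.052, "z": 0, "ax": 0, "ay": 0, "az": 0, "gripper": -0.5}
    - {"x": 0.39, "y": 0.057, "z": 0, "ax": 0, "ay": 0, "az": 0, "gripper": -0.5}
    - {"x": 0.425, "y": 0.062, "z": 0, "ax": 0, "ay": 0, "az": 0, "gripper": -0.5}
    - {"x": 0.45, "y": 0.065, "z": 0, "ax": 0, "ay": 0, "az": 0, "gripper": -0.5}
    - {"x": 0.461, "y": 0.066, "z": 0, "ax": 0, "ay": 0, "az": 0, "gripper": -0.5}
    - {"x": 0.461, "y": 0.066, "z": 0, "ax": 0, "ay": 0, "az": 0, "gripper": -0.5}
    - {"x": 0.461, "y": 0.066, "z": 0, "ax": 0, "ay": 0, "az": 0, "gripper": -0.5}

```text
time: 13.33
position: [572.3, 121.1, 213.7]
tool_rot: [[0.001, 1.0, -0.001], [1.0, -0.001, -0.002], [-0.002, -0.001, -1.0]]
ft_force: [0.4, -0.1, 0.1]
grip_width: 64.0
finger_force: 0.0
```

```bash
cat > tins.py <<'E'
from h import *
import sys
s=bot.sense(); w=bot.capture("wrist")[:,:,::-1].copy(); cv2.imwrite(f"pics/{sys.argv[1]}.png",w); hsv=cv2.cvtColor(w,cv2.COLOR_BGR2HSV)
np.savez(sys.argv[1]+".npz",position=s["position"],tool_rot=s["tool_rot"])
m=((hsv[...,0]>71)&(hsv[...,0]<77)&(hsv[...,1]>180)&(hsv[...,2]>140)).astype(np.uint8)*255
m=cv2.morphologyEx(m,cv2.MORPH_OPEN,np.ones((13,13)))
for c in cv2.findContours(m,cv2.RETR_EXTERNAL,cv2.CHAIN_APPROX_NONE)[0]:
    (u,v),r=cv2.minEnclosingCircle(c)
    if r<40: print((round(u),round(v)),round(r,1),[wcast(s,(u,v),z).round(0).tolist() for z in (88,78)])
print(s["position"].round(1),s["tool_rot"].round(3).tolist())
E
python3 tins.py w4
```

```text
(277, 205) 29.2 [[570.0, 126.0], [570.0, 123.0]]
(236, 199) 22.6 [[535.0, 131.0], [533.0, 128.0]]
(188, 199) 24.9 [[492.0, 131.0], [489.0, 129.0]]
[572.3 121.1 213.7] [[0.001, 1.0, -0.001], [1.0, -0.001, -0.002], [-0.002, -0.001, -1.0]]
```

View pics/w4.png

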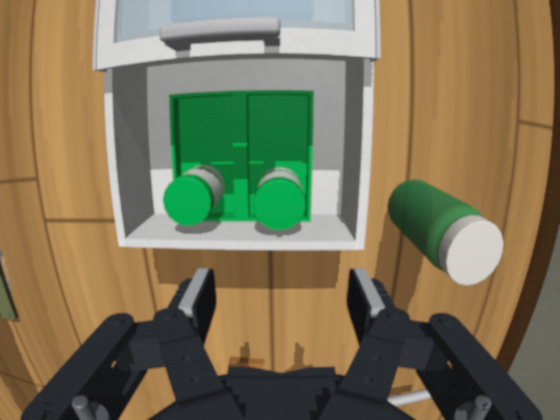

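Tins B at (280,203) and C at (188,199) are where expected. I'll grasp B.

Request:
step_arm:
  rows:
    - {"x": 0.003, "y": 0, "z": 0.04, "ax": 0, "ay": 0, "az": 0, "gripper": -0.5}
    - {"x": 0.003, "y": 0, "z": 0.075, "ax": 0, "ay": 0, "az": 0, "gripper": -0.5}
    - {"x": 0.003, "y": 0, "z": 0.11, "ax": 0, "ay": 0, "az": 0, "gripper": -0.5}
    - {"x": 0.003, "y": 0, "z": 0.14, "ax": 0, "ay": 0, "az": 0, "gripper": -0.5}
    - {"x": 0.003, "y": 0, "z": 0.161, "ax": 0, "ay": 0, "az": 0, "gripper": -0.5}
    - {"x": 0.003, "y": 0, "z": 0.161, "ax": 0, "ay": 0, "az": 0, "gripper": -0.5}
    - {"x": 0.003, "y": 0, "z": 0.161, "ax": 0, "ay": 0, "az": 0, "gripper": 1}
    - {"x": 0.003, "y": 0, "z": 0.161, "ax": 0, "ay": 0, "az": 0, "gripper": 1}
    - {"x": 0.003, "y": 0, "z": 0.161, "ax": 0, "ay": 0, "az": 0, "gripper": 1}
    - {"x": 0.003, "y": 0, "z": 0.161, "ax": 0, "ay": 0, "az": 0, "gripper": 1}
    - {"x": 0.003, "y": 0, "z": 0.161, "ax": 0, "ay": 0, "az": 0, "gripper": 1}
    - {"x": 0.003, "y": 0, "z": 0.161, "ax": 0, "ay": 0, "az": 0, "gripper": 1}
    - {"x": 0.003, "y": 0, "z": 0.12, "ax": 0, "ay": 0, "az": 0, "gripper": 1}
    - {"x": 0.003, "y": 0, "z": 0.08, "ax": 0, "ay": 0, "az": 0, "gripper": 1}
    - {"x": 0.003, "y": 0, "z": 0.04, "ax": 0, "ay": 0, "az": 0, "gripper": 1}
    - {"x": 0.003, "y": 0, "z": 0.01, "ax": 0, "ay": 0, "az": 0, "gripper": 1}
    - {"x": 0.003, "y": 0, "z": 0, "ax": 0, "ay": 0, "az": 0, "gripper": 1}
    - {"x": 0.003, "y": 0, "z": 0, "ax": 0, "ay": 0, "az": 0, "gripper": 1}

```text
time: 14.88
position: [574.3, 126.4, 217.5]
tool_rot: [[0.001, 1.0, 0.006], [1.0, -0.001, 0.002], [0.002, 0.006, -1.0]]
ft_force: [0.3, 0.5, -1.4]
grip_width: 45.1
finger_force: 41.8
```

Request:
step_arm:
  rows:
    - {"x": -0.02, "y": -0.003, "z": 0, "ax": 0, "ay": 0, "az": 0, "gripper": 1}
    - {"x": -0.05, "y": -0.008, "z": 0, "ax": 0, "ay": 0, "az": 0, "gripper": 1}
    - {"x": -0.085, "y": -0.013, "z": 0, "ax": 0, "ay": 0, "az": 0, "gripper": 1}
    - {"x": -0.12, "y": -0.018, "z": 0, "ax": 0, "ay": 0, "az": 0, "gripper": 1}
    - {"x": -0.155, "y": -0.024, "z": 0, "ax": 0, "ay": 0, "az": 0, "gripper": 1}
    - {"x": -0.19, "y": -0.029, "z": 0, "ax": 0, "ay": 0, "az": 0, "gripper": 1}
    - {"x": -0.225, "y": -0.034, "z": 0, "ax": 0, "ay": 0, "az": 0, "gripper": 1}
    - {"x": -0.26, "y": -0.04, "z": 0, "ax": 0, "ay": 0, "az": 0, "gripper": 1}
    - {"x": -0.295, "y": -0.045, "z": 0, "ax": 0, "ay": 0, "az": 0, "gripper": 1}
    - {"x": -0.33, "y": -0.05, "z": 0, "ax": 0, "ay": 0, "az": 0, "gripper": 1}
    - {"x": -0.36, "y": -0.055, "z": 0, "ax": 0, "ay": 0, "az": 0, "gripper": 1}
    - {"x": -0.385, "y": -0.058, "z": 0, "ax": 0, "ay": 0, "az": 0, "gripper": 1}
    - {"x": -0.399, "y": -0.06, "z": 0, "ax": 0, "ay": 0, "az": 0, "gripper": 1}
    - {"x": -0.404, "y": -0.061, "z": 0, "ax": 0, "ay": 0, "az": 0, "gripper": 1}
    - {"x": -0.404, "y": -0.061, "z": 0, "ax": 0, "ay": 0, "az": 0, "gripper": 1}
    - {"x": -0.404, "y": -0.061, "z": 0, "ax": 0, "ay": 0, "az": 0, "gripper": 1}

```text
time: 16.22
position: [510.9, -276.7, 213.2]
tool_rot: [[-0.001, 1.0, -0.002], [1.0, 0.001, 0.002], [0.002, -0.002, -1.0]]
ft_force: [0.3, 0.0, -0.4]
grip_width: 45.0
finger_force: 41.8
```

```bash
python3 - <<'E'
from h import *
t=bot.capture("top")[:,:,::-1]; cv2.imwrite("pics/t1.png",t); sc=bot.capture("scene")[:,:,::-1]
a=cv2.resize(t[140:290,130:445],(787,375),interpolation=cv2.INTER_CUBIC)
b=cv2.resize(sc[180:300,100:320],(400,218),interpolation=cv2.INTER_CUBIC)
o=np.zeros((593,787,3),np.uint8);o[:375]=a;o[375:,:400]=b;cv2.imwrite("pics/t1c.png",o);print(bot.sense()["position"])
E
```

```text
[ 511.64832433 -276.03283484  213.94824291]
```

View pics/t1c.png

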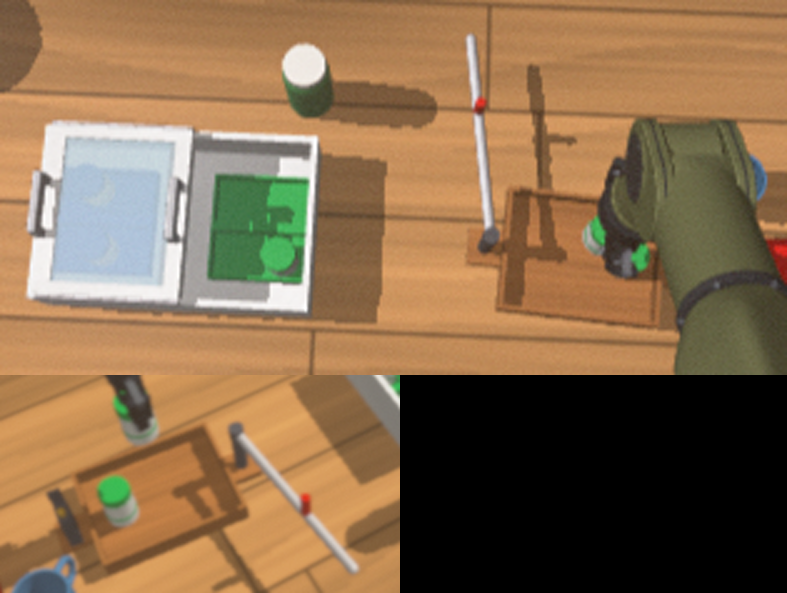

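The first tin stands near the carrier's -y end, tin C is still in the tray, and B is in the hand. I'll lower B.

Request:
step_arm:
  rows:
    - {"x": -0.001, "y": 0, "z": 0.03, "ax": 0, "ay": 0, "az": 0, "gripper": 1}
    - {"x": -0.001, "y": 0, "z": 0.065, "ax": 0, "ay": 0, "az": 0, "gripper": 1}
    - {"x": -0.001, "y": 0, "z": 0.1, "ax": 0, "ay": 0, "az": 0, "gripper": 1}
    - {"x": -0.001, "y": 0, "z": 0.13, "ax": 0, "ay": 0, "az": 0, "gripper": 1}
    - {"x": -0.001, "y": 0, "z": 0.15, "ax": 0, "ay": 0, "az": 0, "gripper": 1}
    - {"x": -0.001, "y": 0, "z": 0.162, "ax": 0, "ay": 0, "az": 0, "gripper": 1}
    - {"x": -0.001, "y": 0, "z": 0.169, "ax": 0, "ay": 0, "az": 0, "gripper": 1}
    - {"x": -0.001, "y": 0, "z": 0.171, "ax": 0, "ay": 0, "az": 0, "gripper": 1}
    - {"x": -0.001, "y": 0, "z": 0.171, "ax": 0, "ay": 0, "az": 0, "gripper": 1}
    - {"x": -0.001, "y": 0, "z": 0.171, "ax": 0, "ay": 0, "az": 0, "gripper": 1}
    - {"x": -0.001, "y": 0, "z": 0.171, "ax": 0, "ay": 0, "az": 0, "gripper": -0.5}
    - {"x": -0.001, "y": 0, "z": 0.171, "ax": 0, "ay": 0, "az": 0, "gripper": -0.5}
    - {"x": -0.001, "y": 0, "z": 0.171, "ax": 0, "ay": 0, "az": 0, "gripper": -0.5}
    - {"x": -0.001, "y": 0, "z": 0.171, "ax": 0, "ay": 0, "az": 0, "gripper": -0.5}
    - {"x": -0.001, "y": 0, "z": 0.14, "ax": 0, "ay": 0, "az": 0, "gripper": -0.5}
    - {"x": -0.001, "y": 0, "z": 0.1, "ax": 0, "ay": 0, "az": 0, "gripper": -0.5}
    - {"x": -0.001, "y": 0, "z": 0.06, "ax": 0, "ay": 0, "az": 0, "gripper": -0.5}
    - {"x": -0.001, "y": 0, "z": 0.02, "ax": 0, "ay": 0, "az": 0, "gripper": -0.5}
    - {"x": -0.001, "y": 0, "z": 0, "ax": 0, "ay": 0, "az": 0, "gripper": -0.5}
    - {"x": -0.001, "y": 0, "z": 0, "ax": 0, "ay": 0, "az": 0, "gripper": -0.5}

```text
time: 17.98
position: [514.6, -280.1, 219.7]
tool_rot: [[0.001, 1.0, 0.01], [1.0, -0.001, -0.004], [-0.004, 0.01, -1.0]]
ft_force: [0.7, -1.0, 0.1]
grip_width: 64.3
finger_force: 0.0
```

Request:
step_arm:
  rows:
    - {"x": 0.03, "y": -0.001, "z": 0, "ax": 0, "ay": 0, "az": 0, "gripper": -0.5}
    - {"x": 0.07, "y": -0.003, "z": 0, "ax": 0, "ay": 0, "az": 0, "gripper": -0.5}
    - {"x": 0.11, "y": -0.006, "z": 0, "ax": 0, "ay": 0, "az": 0, "gripper": -0.5}
    - {"x": 0.15, "y": -0.008, "z": 0, "ax": 0, "ay": 0, "az": 0, "gripper": -0.5}
    - {"x": 0.19, "y": -0.01, "z": 0, "ax": 0, "ay": 0, "az": 0, "gripper": -0.5}
    - {"x": 0.23, "y": -0.012, "z": 0, "ax": 0, "ay": 0, "az": 0, "gripper": -0.5}
    - {"x": 0.27, "y": -0.014, "z": 0, "ax": 0, "ay": 0, "az": 0, "gripper": -0.5}
    - {"x": 0.31, "y": -0.016, "z": 0, "ax": 0, "ay": 0, "az": 0, "gripper": -0.5}
    - {"x": 0.35, "y": -0.018, "z": 0, "ax": 0, "ay": 0, "az": 0, "gripper": -0.5}
    - {"x": 0.385, "y": -0.02, "z": 0, "ax": 0, "ay": 0, "az": 0, "gripper": -0.5}
    - {"x": 0.402, "y": -0.021, "z": 0, "ax": 0, "ay": 0, "az": 0, "gripper": -0.5}
    - {"x": 0.408, "y": -0.021, "z": 0, "ax": 0, "ay": 0, "az": 0, "gripper": -0.5}
    - {"x": 0.408, "y": -0.021, "z": 0, "ax": 0, "ay": 0, "az": 0, "gripper": -0.5}
    - {"x": 0.408, "y": -0.021, "z": 0, "ax": 0, "ay": 0, "az": 0, "gripper": -0.5}

```text
time: 19.15
position: [490.4, 126.8, 213.7]
tool_rot: [[0.002, 1.0, -0.001], [1.0, -0.002, -0.002], [-0.002, -0.001, -1.0]]
ft_force: [-0.2, -0.6, -0.2]
grip_width: 64.0
finger_force: 0.0
```

```bash
python3 tins.py w5
```

```text
(282, 208) 30.2 [[492.0, 129.0], [492.0, 126.0]]
[490.4 126.8 213.7] [[0.002, 1.0, -0.001], [1.0, -0.002, -0.002], [-0.002, -0.001, -1.0]]
```

Request:
step_arm:
  rows:
    - {"x": 0.001, "y": 0.001, "z": 0.04, "ax": 0, "ay": 0, "az": 0, "gripper": -0.5}
    - {"x": 0.001, "y": 0.001, "z": 0.075, "ax": 0, "ay": 0, "az": 0, "gripper": -0.5}
    - {"x": 0.001, "y": 0.001, "z": 0.11, "ax": 0, "ay": 0, "az": 0, "gripper": -0.5}
    - {"x": 0.001, "y": 0.001, "z": 0.14, "ax": 0, "ay": 0, "az": 0, "gripper": -0.5}
    - {"x": 0.001, "y": 0.001, "z": 0.161, "ax": 0, "ay": 0, "az": 0, "gripper": -0.5}
    - {"x": 0.001, "y": 0.001, "z": 0.161, "ax": 0, "ay": 0, "az": 0, "gripper": -0.5}
    - {"x": 0.001, "y": 0.001, "z": 0.161, "ax": 0, "ay": 0, "az": 0, "gripper": 1}
    - {"x": 0.001, "y": 0.001, "z": 0.161, "ax": 0, "ay": 0, "az": 0, "gripper": 1}
    - {"x": 0.001, "y": 0.001, "z": 0.161, "ax": 0, "ay": 0, "az": 0, "gripper": 1}
    - {"x": 0.001, "y": 0.001, "z": 0.161, "ax": 0, "ay": 0, "az": 0, "gripper": 1}
    - {"x": 0.001, "y": 0.001, "z": 0.161, "ax": 0, "ay": 0, "az": 0, "gripper": 1}
    - {"x": 0.001, "y": 0.001, "z": 0.161, "ax": 0, "ay": 0, "az": 0, "gripper": 1}
    - {"x": 0.001, "y": 0.001, "z": 0.12, "ax": 0, "ay": 0, "az": 0, "gripper": 1}
    - {"x": 0.001, "y": 0.001, "z": 0.08, "ax": 0, "ay": 0, "az": 0, "gripper": 1}
    - {"x": 0.001, "y": 0.001, "z": 0.04, "ax": 0, "ay": 0, "az": 0, "gripper": 1}
    - {"x": 0.001, "y": 0.001, "z": 0.01, "ax": 0, "ay": 0, "az": 0, "gripper": 1}
    - {"x": 0.001, "y": 0.001, "z": 0, "ax": 0, "ay": 0, "az": 0, "gripper": 1}
    - {"x": 0.001, "y": 0.001, "z": 0, "ax": 0, "ay": 0, "az": 0, "gripper": 1}

```text
time: 20.7
position: [493.1, 130.2, 216.8]
tool_rot: [[0.001, 1.0, 0.006], [1.0, -0.001, 0.002], [0.002, 0.006, -1.0]]
ft_force: [0.3, 1.4, -2.2]
grip_width: 44.9
finger_force: 41.9
```

Request:
step_arm:
  rows:
    - {"x": -0.02, "y": 0.001, "z": 0, "ax": 0, "ay": 0, "az": 0, "gripper": 1}
    - {"x": -0.05, "y": 0.003, "z": 0, "ax": 0, "ay": 0, "az": 0, "gripper": 1}
    - {"x": -0.085, "y": 0.006, "z": 0, "ax": 0, "ay": 0, "az": 0, "gripper": 1}
    - {"x": -0.12, "y": 0.008, "z": 0, "ax": 0, "ay": 0, "az": 0, "gripper": 1}
    - {"x": -0.155, "y": 0.01, "z": 0, "ax": 0, "ay": 0, "az": 0, "gripper": 1}
    - {"x": -0.19, "y": 0.013, "z": 0, "ax": 0, "ay": 0, "az": 0, "gripper": 1}
    - {"x": -0.225, "y": 0.015, "z": 0, "ax": 0, "ay": 0, "az": 0, "gripper": 1}
    - {"x": -0.26, "y": 0.017, "z": 0, "ax": 0, "ay": 0, "az": 0, "gripper": 1}
    - {"x": -0.295, "y": 0.02, "z": 0, "ax": 0, "ay": 0, "az": 0, "gripper": 1}
    - {"x": -0.325, "y": 0.022, "z": 0, "ax": 0, "ay": 0, "az": 0, "gripper": 1}
    - {"x": -0.343, "y": 0.023, "z": 0, "ax": 0, "ay": 0, "az": 0, "gripper": 1}
    - {"x": -0.351, "y": 0.024, "z": 0, "ax": 0, "ay": 0, "az": 0, "gripper": 1}
    - {"x": -0.352, "y": 0.024, "z": 0, "ax": 0, "ay": 0, "az": 0, "gripper": 1}
    - {"x": -0.352, "y": 0.024, "z": 0, "ax": 0, "ay": 0, "az": 0, "gripper": 1}

```text
time: 21.87
position: [514.7, -221.0, 213.1]
tool_rot: [[-0.0, 1.0, -0.002], [1.0, 0.0, 0.002], [0.002, -0.002, -1.0]]
ft_force: [0.4, 0.6, -1.4]
grip_width: 44.9
finger_force: 41.9
```

```bash
python3 - <<'E'
from h import *
t=bot.capture("top")[:,:,::-1]; sc=bot.capture("scene")[:,:,::-1]
a=cv2.resize(t[140:290,130:445],(400,190),interpolation=cv2.INTER_CUBIC)
b=cv2.resize(sc[180:300,100:320],(600,327),interpolation=cv2.INTER_CUBIC)
o=np.zeros((517,600,3),np.uint8);o[:190,:400]=a;o[190:]=b;cv2.imwrite("pics/t2c.png",o);print(bot.sense()["position"])
E
```

```text
[ 515.33144048 -219.80609341  213.89440577]
```

View pics/t2c.png

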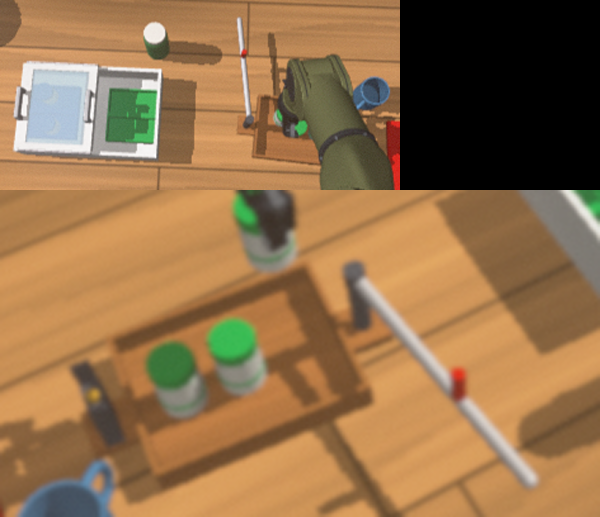

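Two tins stand in the carrier and the chest tray is empty. I'll lower the third tin.

Request:
step_arm:
  rows:
    - {"x": -0.001, "y": 0, "z": 0.03, "ax": 0, "ay": 0, "az": 0, "gripper": 1}
    - {"x": -0.001, "y": 0, "z": 0.065, "ax": 0, "ay": 0, "az": 0, "gripper": 1}
    - {"x": -0.001, "y": 0, "z": 0.1, "ax": 0, "ay": 0, "az": 0, "gripper": 1}
    - {"x": -0.001, "y": 0, "z": 0.13, "ax": 0, "ay": 0, "az": 0, "gripper": 1}
    - {"x": -0.001, "y": 0, "z": 0.15, "ax": 0, "ay": 0, "az": 0, "gripper": 1}
    - {"x": -0.001, "y": 0, "z": 0.162, "ax": 0, "ay": 0, "az": 0, "gripper": 1}
    - {"x": -0.001, "y": 0, "z": 0.169, "ax": 0, "ay": 0, "az": 0, "gripper": 1}
    - {"x": -0.001, "y": 0, "z": 0.171, "ax": 0, "ay": 0, "az": 0, "gripper": 1}
    - {"x": -0.001, "y": 0, "z": 0.171, "ax": 0, "ay": 0, "az": 0, "gripper": 1}
    - {"x": -0.001, "y": 0, "z": 0.171, "ax": 0, "ay": 0, "az": 0, "gripper": 1}
    - {"x": -0.001, "y": 0, "z": 0.171, "ax": 0, "ay": 0, "az": 0, "gripper": -0.5}
    - {"x": -0.001, "y": 0, "z": 0.171, "ax": 0, "ay": 0, "az": 0, "gripper": -0.5}
    - {"x": -0.001, "y": 0, "z": 0.171, "ax": 0, "ay": 0, "az": 0, "gripper": -0.5}
    - {"x": -0.001, "y": 0, "z": 0.171, "ax": 0, "ay": 0, "az": 0, "gripper": -0.5}
    - {"x": -0.001, "y": 0, "z": 0.14, "ax": 0, "ay": 0, "az": 0, "gripper": -0.5}
    - {"x": -0.001, "y": 0, "z": 0.1, "ax": 0, "ay": 0, "az": 0, "gripper": -0.5}
    - {"x": -0.001, "y": 0, "z": 0.06, "ax": 0, "ay": 0, "az": 0, "gripper": -0.5}
    - {"x": -0.001, "y": 0, "z": 0.02, "ax": 0, "ay": 0, "az": 0, "gripper": -0.5}
    - {"x": -0.001, "y": 0, "z": -0.03, "ax": 0, "ay": 0, "az": 0, "gripper": -0.5}
    - {"x": -0.001, "y": 0, "z": -0.03, "ax": 0, "ay": 0, "az": 0, "gripper": -0.5}

```text
time: 23.63
position: [519.1, -223.6, 251.1]
tool_rot: [[0.001, 1.0, 0.011], [1.0, -0.001, -0.003], [-0.003, 0.011, -1.0]]
ft_force: [0.5, 0.5, -0.2]
grip_width: 64.0
finger_force: 0.0
```

Request:
step_arm:
  rows:
    - {"x": 0.02, "y": 0.035, "z": 0, "ax": 0, "ay": 0, "az": -7, "gripper": -0.5}
    - {"x": 0.04, "y": 0.07, "z": 0, "ax": 0, "ay": 0, "az": -14, "gripper": -0.5}
    - {"x": 0.06, "y": 0.105, "z": 0, "ax": 0, "ay": 0, "az": -21, "gripper": -0.5}
    - {"x": 0.08, "y": 0.14, "z": 0, "ax": 0, "ay": 0, "az": -28, "gripper": -0.5}
    - {"x": 0.0985, "y": 0.175, "z": 0, "ax": 0, "ay": 0, "az": -35, "gripper": -0.5}
    - {"x": 0.0985, "y": 0.175, "z": 0, "ax": 0, "ay": 0, "az": -42, "gripper": -0.5}
    - {"x": 0.0985, "y": 0.175, "z": 0, "ax": 0, "ay": 0, "az": -49, "gripper": -0.5}
    - {"x": 0.0985, "y": 0.175, "z": 0, "ax": 0, "ay": 0, "az": -56, "gripper": -0.5}
    - {"x": 0.0985, "y": 0.175, "z": 0, "ax": 0, "ay": 0, "az": -63, "gripper": -0.5}
    - {"x": 0.0985, "y": 0.175, "z": 0, "ax": 0, "ay": 0, "az": -70, "gripper": -0.5}
    - {"x": 0.0985, "y": 0.175, "z": 0, "ax": 0, "ay": 0, "az": -77, "gripper": -0.5}
    - {"x": 0.0985, "y": 0.175, "z": 0.02, "ax": 0, "ay": 0, "az": -84, "gripper": -0.5}
    - {"x": 0.0985, "y": 0.175, "z": 0.04, "ax": 0, "ay": 0, "az": -91, "gripper": -0.5}
    - {"x": 0.0985, "y": 0.175, "z": 0.05, "ax": 0, "ay": 0, "az": -97, "gripper": -0.5}
    - {"x": 0.0985, "y": 0.175, "z": 0.05, "ax": 0, "ay": 0, "az": -97, "gripper": -0.5}
    - {"x": 0.0985, "y": 0.175, "z": 0.05, "ax": 0, "ay": 0, "az": -97, "gripper": -0.5}
    - {"x": 0.0985, "y": 0.175, "z": 0.05, "ax": 0, "ay": 0, "az": -97, "gripper": -0.5}

```text
time: 25.05
position: [691.0, -124.8, 195.2]
tool_rot: [[-0.993, -0.118, 0.001], [-0.118, 0.993, 0.0], [-0.002, 0.0, -1.0]]
ft_force: [-0.5, 0.4, 0.5]
grip_width: 64.0
finger_force: 0.0
```

```bash
python3 tins.py w6; python3 - <<'E'
from h import *
s=np.load("w6.npz");im=cv2.imread("pics/w6.png");hsv=cv2.cvtColor(im,cv2.COLOR_BGR2HSV)
m=(((hsv[...,0]<8)|(hsv[...,0]>172))&(hsv[...,1]>150)&(hsv[...,2]>70)).astype(np.uint8)*255
for c in cv2.findContours(m,cv2.RETR_EXTERNAL,cv2.CHAIN_APPROX_NONE)[0]:
    if cv2.contourArea(c)>60:
        x,y,w,h=cv2.boundingRect(c);print("red",x,y,w,h,[wcast(s,(x+w/2,y+h-w/2),z).round(1).tolist() for z in (140,)],[wcast(s,(x+w/2,y+w/2),z).round(1).tolist() for z in (140,102)])
print(bot.sense()["q"].round(2))
E
```

```text
(188, 4) 23.8 [[528.0, -217.0], [525.0, -220.0]]
(128, 3) 19.7 [[525.0, -271.0], [521.0, -276.0]]
(74, 6) 16.8 [[522.0, -327.0], [518.0, -335.0]]
[ 691.  -124.8  195.2] [[-0.993, -0.118, 0.001], [-0.118, 0.993, 0.0], [-0.002, 0.0, -1.0]]
red 266 212 20 32 [[688.5, -127.7]] [[680.4, -128.6], [693.1, -127.8]]
red 0 0 6 32 [[546.9, -364.1]] [[522.8, -370.7], [505.1, -416.5]]
[ 0.53  0.99 -0.97  1.32  0.81  1.24  1.22]
```

View pics/w6.png

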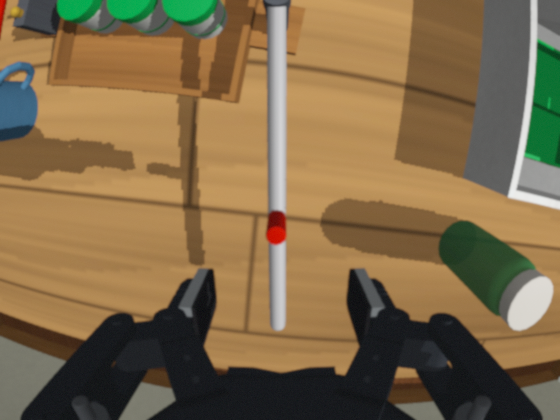

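All three tins stand upright in the carrier, with lids at (80,5), (135,5) and (195,10). The knob top is at (276,235), nearly under the fingers, so I'll grasp it.

Request:
step_arm:
  rows:
    - {"x": 0.002, "y": -0.002, "z": 0.03, "ax": 0, "ay": 0, "az": 0, "gripper": -0.5}
    - {"x": 0.002, "y": -0.002, "z": 0.06, "ax": 0, "ay": 0, "az": 0, "gripper": -0.5}
    - {"x": 0.002, "y": -0.002, "z": 0.084, "ax": 0, "ay": 0, "az": 0, "gripper": -0.5}
    - {"x": 0.002, "y": -0.002, "z": 0.084, "ax": 0, "ay": 0, "az": 0, "gripper": -0.5}
    - {"x": 0.002, "y": -0.002, "z": 0.084, "ax": 0, "ay": 0, "az": 0, "gripper": 1}
    - {"x": 0.002, "y": -0.002, "z": 0.084, "ax": 0, "ay": 0, "az": 0, "gripper": 1}
    - {"x": 0.002, "y": -0.002, "z": 0.084, "ax": 0, "ay": 0, "az": 0, "gripper": 1}
    - {"x": 0.002, "y": -0.002, "z": 0.084, "ax": 0, "ay": 0, "az": 0, "gripper": 1}
    - {"x": 0.002, "y": -0.002, "z": 0.084, "ax": 0, "ay": 0, "az": 0, "gripper": 1}
    - {"x": 0.002, "y": -0.002, "z": 0.084, "ax": 0, "ay": 0, "az": 0, "gripper": 1}
    - {"x": 0.002, "y": -0.002, "z": 0.084, "ax": 0, "ay": 0, "az": 0, "gripper": 1}
  grip_force: 30

```text
time: 26.02
position: [690.0, -127.0, 112.5]
tool_rot: [[-0.993, -0.121, 0.003], [-0.121, 0.993, 0.0], [-0.003, -0.0, -1.0]]
ft_force: [-0.1, -0.4, 5.9]
grip_width: 13.0
finger_force: 30.2
```

```bash
python3 - <<'E'
from h import *
s=bot.sense();p=s["position"];R=s["tool_rot"];print(p,R.round(3).tolist(),s["ft_force"],s["grip_width"])
H=np.array([520.6,-147.5]);r=p[:2]-H;print(np.hypot(*r),np.degrees(np.arctan2(r[1],r[0])))
a0=np.arctan2(r[1],r[0]);L=np.hypot(*r)
for k in range(5,106,5):
    a=a0-np.radians(k);d=H+L*np.array([np.cos(a),np.sin(a)])-p[:2];t=R.T@np.array([*d,0]);print(k,t.round(3)[:2]/1000,np.degrees(a).round(1))
E
```

```text
[ 689.95625267 -127.04365695  112.54109899] [[-0.993, -0.121, 0.003], [-0.121, 0.993, 0.0], [-0.003, -0.0, -1.0]] [-0.08149567 -0.37331702  5.88053542] 12.970975162200048
170.58722779905455 6.887324096065919
5 [ 0.000659 -0.014867] 1.9
10 [ 0.002611 -0.02962 ] -3.1
15 [ 0.005841 -0.044147] -8.1
20 [ 0.010325 -0.058338] -13.1
25 [ 0.016029 -0.072083] -18.1
30 [ 0.022909 -0.085279] -23.1
35 [ 0.030913 -0.097825] -28.1
40 [ 0.03998  -0.109626] -33.1
45 [ 0.050041 -0.120591] -38.1
50 [ 0.06102  -0.130638] -43.1
55 [ 0.072832 -0.13969 ] -48.1
60 [ 0.085388 -0.147678] -53.1
65 [ 0.098593 -0.154541] -58.1
70 [ 0.112346 -0.160227] -63.1
75 [ 0.126542 -0.164693] -68.1
80 [ 0.141073 -0.167905] -73.1
85 [ 0.155828 -0.169838] -78.1
90 [ 0.170696 -0.170477] -83.1
95 [ 0.185563 -0.169819] -88.1
100 [ 0.200317 -0.167867] -93.1
105 [ 0.214843 -0.164636] -98.1
```

Request:
step_arm:
  rows:
    - {"x": 0.0007, "y": -0.0149, "z": -0.001, "ax": 0, "ay": 0, "az": 5, "gripper": 1}
    - {"x": 0.0026, "y": -0.0296, "z": -0.001, "ax": 0, "ay": 0, "az": 10, "gripper": 1}
    - {"x": 0.0058, "y": -0.0441, "z": -0.001, "ax": 0, "ay": 0, "az": 15, "gripper": 1}
    - {"x": 0.0103, "y": -0.0583, "z": -0.001, "ax": 0, "ay": 0, "az": 20, "gripper": 1}
    - {"x": 0.016, "y": -0.0721, "z": -0.001, "ax": 0, "ay": 0, "az": 25, "gripper": 1}
    - {"x": 0.0229, "y": -0.0853, "z": -0.001, "ax": 0, "ay": 0, "az": 30, "gripper": 1}
    - {"x": 0.0309, "y": -0.0978, "z": -0.001, "ax": 0, "ay": 0, "az": 35, "gripper": 1}
    - {"x": 0.04, "y": -0.1096, "z": -0.001, "ax": 0, "ay": 0, "az": 40, "gripper": 1}
    - {"x": 0.05, "y": -0.1206, "z": -0.001, "ax": 0, "ay": 0, "az": 45, "gripper": 1}
    - {"x": 0.061, "y": -0.1306, "z": -0.001, "ax": 0, "ay": 0, "az": 50, "gripper": 1}
    - {"x": 0.0728, "y": -0.1397, "z": -0.001, "ax": 0, "ay": 0, "az": 55, "gripper": 1}
    - {"x": 0.0854, "y": -0.1477, "z": -0.001, "ax": 0, "ay": 0, "az": 60, "gripper": 1}
    - {"x": 0.0986, "y": -0.1545, "z": -0.001, "ax": 0, "ay": 0, "az": 65, "gripper": 1}
    - {"x": 0.1123, "y": -0.1602, "z": -0.001, "ax": 0, "ay": 0, "az": 70, "gripper": 1}
    - {"x": 0.1265, "y": -0.1647, "z": -0.001, "ax": 0, "ay": 0, "az": 75, "gripper": 1}
    - {"x": 0.1411, "y": -0.1679, "z": -0.001, "ax": 0, "ay": 0, "az": 80, "gripper": 1}
    - {"x": 0.1558, "y": -0.1698, "z": -0.001, "ax": 0, "ay": 0, "az": 85, "gripper": 1}
    - {"x": 0.1707, "y": -0.1705, "z": -0.001, "ax": 0, "ay": 0, "az": 90, "gripper": 1}
    - {"x": 0.1707, "y": -0.1705, "z": -0.001, "ax": 0, "ay": 0, "az": 90, "gripper": 1}
    - {"x": 0.1707, "y": -0.1705, "z": -0.001, "ax": 0, "ay": 0, "az": 90, "gripper": 1}

```text
time: 27.68
position: [540.1, -318.4, 112.6]
tool_rot: [[-0.121, 0.993, 0.002], [0.993, 0.121, -0.002], [-0.002, 0.001, -1.0]]
ft_force: [0.9, -2.0, 3.4]
grip_width: 12.7
finger_force: 30.1
```

Request:
step_arm:
  rows:
    - {"x": 0.0004, "y": -0.012, "z": 0, "ax": 0, "ay": 0, "az": 4, "gripper": 1}
    - {"x": 0.001, "y": -0.02, "z": 0, "ax": 0, "ay": 0, "az": 7, "gripper": 1}
    - {"x": 0.002, "y": -0.026, "z": 0, "ax": 0, "ay": 0, "az": 9, "gripper": 1}
    - {"x": 0.003, "y": -0.031, "z": 0, "ax": 0, "ay": 0, "az": 10.5, "gripper": 1}
    - {"x": 0.003, "y": -0.033, "z": 0, "ax": 0, "ay": 0, "az": 10.5, "gripper": 1}
    - {"x": 0.003, "y": -0.033, "z": 0, "ax": 0, "ay": 0, "az": 10.5, "gripper": 1}
    - {"x": 0.003, "y": -0.033, "z": 0, "ax": 0, "ay": 0, "az": 10.5, "gripper": 1}

```text
time: 28.27
position: [508.1, -319.1, 112.5]
tool_rot: [[0.061, 0.998, 0.003], [0.998, -0.061, -0.002], [-0.002, 0.003, -1.0]]
ft_force: [0.3, -2.6, 6.8]
grip_width: 12.8
finger_force: 30.4
```

Request:
step_arm:
  rows:
    - {"x": 0, "y": -0.002, "z": 0, "ax": 0, "ay": 0, "az": 0, "gripper": 1}
    - {"x": 0, "y": -0.004, "z": 0, "ax": 0, "ay": 0, "az": 0, "gripper": 1}
    - {"x": 0, "y": -0.004, "z": 0, "ax": 0, "ay": 0, "az": 0, "gripper": 1}

```text
time: 28.52
position: [507.6, -319.0, 112.6]
tool_rot: [[0.061, 0.998, 0.01], [0.998, -0.061, -0.002], [-0.001, 0.01, -1.0]]
ft_force: [8.1, -4.3, -0.3]
grip_width: 13.0
finger_force: 30.1
```

The bar is on its stop: 8 N reaction with no further travel. I'll release it and go shut the door.

Request:
step_arm:
  rows:
    - {"x": 0, "y": 0.003, "z": 0, "ax": 0, "ay": 0, "az": 0, "gripper": 0}
    - {"x": 0, "y": 0.004, "z": 0, "ax": 0, "ay": 0, "az": 0, "gripper": 0}
    - {"x": 0, "y": 0.004, "z": 0, "ax": 0, "ay": 0, "az": 0, "gripper": 0}
    - {"x": 0, "y": 0.004, "z": 0, "ax": 0, "ay": 0, "az": 0, "gripper": 0}
    - {"x": 0, "y": 0.004, "z": -0.03, "ax": 0, "ay": 0, "az": 0, "gripper": 0}
    - {"x": 0, "y": 0.004, "z": -0.06, "ax": 0, "ay": 0, "az": 0, "gripper": 0}
    - {"x": 0, "y": 0.004, "z": -0.1, "ax": 0, "ay": 0, "az": 0, "gripper": 0}
    - {"x": 0, "y": 0.004, "z": -0.14, "ax": 0, "ay": 0, "az": 0, "gripper": -1}
    - {"x": 0, "y": 0.004, "z": -0.14, "ax": 0, "ay": 0, "az": 0, "gripper": -1}

```text
time: 29.27
position: [511.0, -318.6, 258.9]
tool_rot: [[0.062, 0.998, 0.012], [0.998, -0.062, -0.005], [-0.004, 0.012, -1.0]]
ft_force: [1.4, 0.1, 0.4]
grip_width: 65.5
finger_force: 0.0
```

Request:
step_arm:
  rows:
    - {"x": 0.03, "y": -0.001, "z": 0, "ax": 0, "ay": 0, "az": 6, "gripper": -1}
    - {"x": 0.07, "y": -0.002, "z": 0, "ax": 0, "ay": 0, "az": 12, "gripper": -1}
    - {"x": 0.11, "y": -0.003, "z": 0, "ax": 0, "ay": 0, "az": 18, "gripper": -1}
    - {"x": 0.15, "y": -0.004, "z": 0, "ax": 0, "ay": 0, "az": 24, "gripper": -1}
    - {"x": 0.19, "y": -0.005, "z": 0, "ax": 0, "ay": 0, "az": 30, "gripper": -1}
    - {"x": 0.23, "y": -0.006, "z": 0, "ax": 0, "ay": 0, "az": 36, "gripper": -1}
    - {"x": 0.27, "y": -0.007, "z": 0, "ax": 0, "ay": 0, "az": 42, "gripper": -1}
    - {"x": 0.31, "y": -0.008, "z": 0, "ax": 0, "ay": 0, "az": 48, "gripper": -1}
    - {"x": 0.35, "y": -0.009, "z": 0, "ax": 0, "ay": 0, "az": 54, "gripper": -1}
    - {"x": 0.39, "y": -0.01, "z": 0, "ax": 0, "ay": 0, "az": 60, "gripper": -1}
    - {"x": 0.43, "y": -0.011, "z": 0, "ax": 0, "ay": 0, "az": 66, "gripper": -1}
    - {"x": 0.47, "y": -0.012, "z": 0, "ax": 0, "ay": 0, "az": 72, "gripper": -1}
    - {"x": 0.51, "y": -0.013, "z": 0, "ax": 0, "ay": 0, "az": 78, "gripper": -1}
    - {"x": 0.55, "y": -0.014, "z": 0, "ax": 0, "ay": 0, "az": 84, "gripper": -1}
    - {"x": 0.572, "y": -0.014, "z": 0, "ax": 0, "ay": 0, "az": 86.5, "gripper": -1}
    - {"x": 0.579, "y": -0.014, "z": 0, "ax": 0, "ay": 0, "az": 86.5, "gripper": -1}
    - {"x": 0.579, "y": -0.014, "z": 0, "ax": 0, "ay": 0, "az": 86.5, "gripper": -1}
    - {"x": 0.579, "y": -0.014, "z": 0, "ax": 0, "ay": 0, "az": 86.5, "gripper": -1}

```text
time: 30.77
position: [528.2, 259.1, 250.7]
tool_rot: [[1.0, -0.0, -0.001], [-0.0, -1.0, -0.002], [-0.001, 0.002, -1.0]]
ft_force: [-0.1, 0.4, 0.1]
grip_width: 85.7
finger_force: 0.0
```

```bash
python3 - <<'E'
from h import *
t=bot.capture("top")[:,:,::-1]; sc=bot.capture("scene")[:,:,::-1]
cv2.imwrite("pics/t3.png",t)
a=cv2.resize(t[145:285,300:445],(420,405),interpolation=cv2.INTER_CUBIC)
b=cv2.resize(sc[180:340,90:250],(380,380),interpolation=cv2.INTER_CUBIC)
o=np.zeros((405,800,3),np.uint8);o[:,:420]=a;o[:380,420:]=b;cv2.imwrite("pics/t3c.png",o);print(bot.sense()["position"],bot.sense()["tool_rot"].round(3).tolist())
E
```

```text
[528.82348485 257.6721348  250.98938821] [[1.0, -0.003, -0.001], [-0.003, -1.0, -0.002], [-0.001, 0.002, -1.0]]
```

View pics/t3c.png

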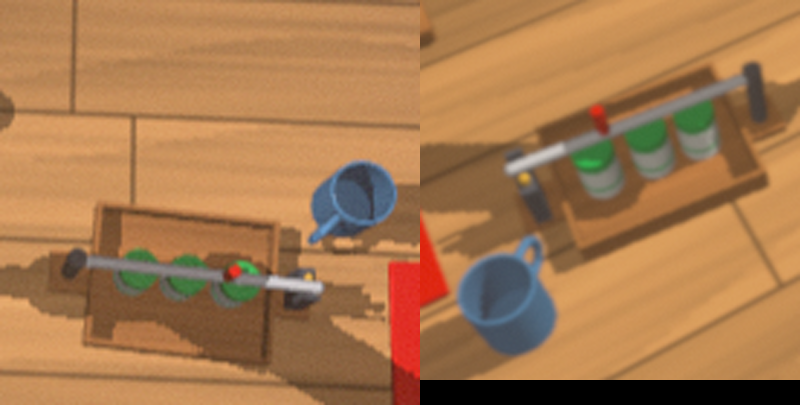

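The keeper is shut past the brass ball, and three tins stand upright beneath it. Next, close the door.

Request:
step_arm:
  rows:
    - {"x": 0.002, "y": -0.001, "z": 0.04, "ax": 0, "ay": 0, "az": 0, "gripper": -1}
    - {"x": 0.002, "y": -0.001, "z": 0.08, "ax": 0, "ay": 0, "az": 0, "gripper": -1}
    - {"x": 0.002, "y": -0.001, "z": 0.11, "ax": 0, "ay": 0, "az": 0, "gripper": -1}
    - {"x": 0.002, "y": -0.001, "z": 0.124, "ax": 0, "ay": 0, "az": 0, "gripper": -1}
    - {"x": 0.002, "y": -0.001, "z": 0.124, "ax": 0, "ay": 0, "az": 0, "gripper": -1}
    - {"x": 0.002, "y": -0.001, "z": 0.124, "ax": 0, "ay": 0, "az": 0, "gripper": 1}
    - {"x": 0.002, "y": -0.001, "z": 0.124, "ax": 0, "ay": 0, "az": 0, "gripper": 1}
    - {"x": 0.002, "y": -0.001, "z": 0.124, "ax": 0, "ay": 0, "az": 0, "gripper": 1}
    - {"x": 0.002, "y": -0.001, "z": 0.124, "ax": 0, "ay": 0, "az": 0, "gripper": 1}
    - {"x": 0.002, "y": -0.001, "z": 0.124, "ax": 0, "ay": 0, "az": 0, "gripper": 1}
    - {"x": 0.002, "y": -0.001, "z": 0.124, "ax": 0, "ay": 0, "az": 0, "gripper": 1}
    - {"x": 0.002, "y": -0.001, "z": 0.124, "ax": 0, "ay": 0, "az": 0, "gripper": 1}
    - {"x": 0.002, "y": -0.001, "z": 0.124, "ax": 0, "ay": 0, "az": 0, "gripper": 1}
  grip_force: 40

```text
time: 31.95
position: [530.9, 260.7, 128.2]
tool_rot: [[1.0, -0.002, 0.001], [-0.002, -1.0, -0.001], [0.001, 0.001, -1.0]]
ft_force: [-1.4, -2.2, 5.7]
grip_width: 11.4
finger_force: 40.0
```

Request:
step_arm:
  rows:
    - {"x": 0, "y": 0.01, "z": 0, "ax": 0, "ay": 0, "az": 0, "gripper": 1}
    - {"x": 0, "y": 0.022, "z": 0, "ax": 0, "ay": 0, "az": 0, "gripper": 1}
    - {"x": 0, "y": 0.036, "z": 0, "ax": 0, "ay": 0, "az": 0, "gripper": 1}
    - {"x": 0, "y": 0.05, "z": 0, "ax": 0, "ay": 0, "az": 0, "gripper": 1}
    - {"x": 0, "y": 0.064, "z": 0, "ax": 0, "ay": 0, "az": 0, "gripper": 1}
    - {"x": 0, "y": 0.078, "z": 0, "ax": 0, "ay": 0, "az": 0, "gripper": 1}
    - {"x": 0, "y": 0.092, "z": 0, "ax": 0, "ay": 0, "az": 0, "gripper": 1}
    - {"x": 0, "y": 0.106, "z": 0, "ax": 0, "ay": 0, "az": 0, "gripper": 1}
    - {"x": 0, "y": 0.12, "z": 0, "ax": 0, "ay": 0, "az": 0, "gripper": 1}
    - {"x": 0, "y": 0.134, "z": 0, "ax": 0, "ay": 0, "az": 0, "gripper": 1}
    - {"x": 0, "y": 0.146, "z": 0, "ax": 0, "ay": 0, "az": 0, "gripper": 1}
    - {"x": 0, "y": 0.155, "z": 0, "ax": 0, "ay": 0, "az": 0, "gripper": 1}
    - {"x": 0, "y": 0.16, "z": 0, "ax": 0, "ay": 0, "az": 0, "gripper": 1}
    - {"x": 0, "y": 0.163, "z": 0, "ax": 0, "ay": 0, "az": 0, "gripper": 1}
    - {"x": 0, "y": 0.163, "z": 0, "ax": 0, "ay": 0, "az": 0, "gripper": 1}
    - {"x": 0, "y": 0.163, "z": 0, "ax": 0, "ay": 0, "az": 0, "gripper": 1}

```text
time: 33.28
position: [530.0, 96.3, 128.1]
tool_rot: [[1.0, -0.003, -0.0], [-0.003, -1.0, -0.002], [-0.0, 0.002, -1.0]]
ft_force: [-2.9, -1.4, 9.5]
grip_width: 10.8
finger_force: 41.4
```

Request:
step_arm:
  rows:
    - {"x": 0, "y": 0.002, "z": 0, "ax": 0, "ay": 0, "az": 0, "gripper": 1}
    - {"x": 0, "y": 0.004, "z": 0, "ax": 0, "ay": 0, "az": 0, "gripper": 1}
    - {"x": 0, "y": 0.004, "z": 0, "ax": 0, "ay": 0, "az": 0, "gripper": 1}

```text
time: 33.53
position: [530.0, 95.7, 128.2]
tool_rot: [[1.0, -0.0, 0.001], [-0.0, -1.0, 0.003], [0.001, -0.003, -1.0]]
ft_force: [-2.3, 4.1, 7.7]
grip_width: 10.9
finger_force: 41.2
```

The door is at its stop after 165 mm of travel. I'll release it and back off.

Request:
step_arm:
  rows:
    - {"x": 0, "y": 0.003, "z": 0, "ax": 0, "ay": 0, "az": 0, "gripper": -0.5}
    - {"x": 0, "y": 0.003, "z": 0, "ax": 0, "ay": 0, "az": 0, "gripper": -0.5}
    - {"x": 0, "y": 0.003, "z": 0, "ax": 0, "ay": 0, "az": 0, "gripper": -0.5}
    - {"x": 0, "y": 0.003, "z": 0, "ax": 0, "ay": 0, "az": 0, "gripper": -0.5}
    - {"x": 0, "y": 0.003, "z": -0.04, "ax": 0, "ay": 0, "az": 0, "gripper": -0.5}
    - {"x": 0, "y": 0.003, "z": -0.08, "ax": 0, "ay": 0, "az": 0, "gripper": -0.5}
    - {"x": -0.02, "y": 0.04, "z": -0.12, "ax": 0, "ay": 0, "az": 0, "gripper": -0.5}
    - {"x": -0.04, "y": 0.08, "z": -0.15, "ax": 0, "ay": 0, "az": 0, "gripper": -0.5}
    - {"x": -0.06, "y": 0.1, "z": -0.18, "ax": 0, "ay": 0, "az": 0, "gripper": -0.5}
    - {"x": -0.06, "y": 0.1, "z": -0.18, "ax": 0, "ay": 0, "az": 0, "gripper": -0.5}
    - {"x": -0.06, "y": 0.1, "z": -0.18, "ax": 0, "ay": 0, "az": 0, "gripper": -0.5}
    - {"x": -0.06, "y": 0.1, "z": -0.18, "ax": 0, "ay": 0, "az": 0, "gripper": -0.5}

```text
time: 34.53
position: [470.4, -6.6, 308.1]
tool_rot: [[1.0, -0.004, 0.002], [-0.004, -1.0, -0.001], [0.002, 0.001, -1.0]]
ft_force: [0.5, 0.4, 0.3]
grip_width: 64.1
finger_force: 0.0
```

```bash
python3 - <<'E'
from h import *
s=bot.sense(); w=bot.capture("wrist")[:,:,::-1]; t=bot.capture("top")[:,:,::-1]; sc=bot.capture("scene")[:,:,::-1]
np.savez("w7.npz",position=s["position"],tool_rot=s["tool_rot"])
a=cv2.resize(t[150:290,130:445],(800,356),interpolation=cv2.INTER_CUBIC)
o=np.zeros((596,800,3),np.uint8);o[:356]=a;o[356:,:320]=cv2.resize(w,(320,240));o[356:,320:560]=cv2.resize(sc[180:340,90:250],(240,240))
o[356:,560:]=cv2.resize(sc[100:260,275:435],(240,240));cv2.imwrite("pics/fin.png",o);print(s["position"])
E
```

```text
[470.4466928   -6.55743061 308.12577451]
```

View pics/fin.png

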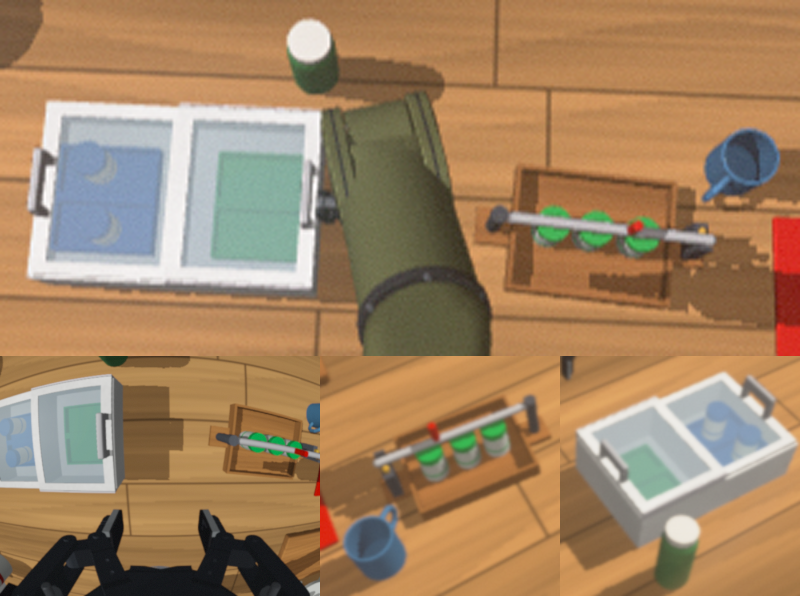

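The final views show both doors shut: the left door's edge is where it was at the start and the right is flush. Three tins stand in the carrier under the shut keeper bar, and the jar, mug and blue tins are in place.

```bash
python3 -c "
from bench import bot
print(bot.hand_in())"
```

```text
the job is handed in; nothing more can be done
None
```

The job is handed in at about 35 s: the three green-lidded tins I found (none on the worktop) stand in the carrier, the keeper is shut behind its catch, both chest doors are shut, and the other items are undisturbed; hand-in returned no verdict.

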